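# Load the franking machine's ink bay and snap its cover on

## Task

Load the franking machine with ink: lift each cartridge on the little stock shelf up over the shelf's front rail and stand it fully home in the machine's bay, one to a bore, any bore. Then close the bay with its loose dark cover: with the cover's rear raised, hook its front lip into the slot along the front of the bay, then pivot the rear down until it lies flat and the spring catch has snapped over its rear edge. Leave the other things on the counter where they are.

Things in the scene. Friction and masses are not known exactly. Their poses are not given: they have to be found in the camera images.
- machine: Low grey franking machine, fixed. Origin on the counter under the middle of its open ink bay; x from the bay's front (slot, robot's side) to its rear (catch, console), y along the row of bores, z up. Bay 136 (x) by 190 (y) mm; its deck, with four bores, is 48 mm above the counter. Tops: front wall with slot 107 mm, side walls 90, rear ledge 92 (x +68 to +78 mm), rear stops 102, console 105.
- bore0 (a point): Centre of the mouth of bore 0 (machine y = +69 mm), level with the deck. Round bore, 31 mm across, 38 mm deep, closed bottom, 2 mm chamfer. Axes as the machine's.
- bore1 (a point): Centre of the mouth of bore 1 (machine y = +23 mm), level with the deck. Round bore, 31 mm across, 38 mm deep, closed bottom, 2 mm chamfer. Axes as the machine's.
- bore2 (a point): Centre of the mouth of bore 2 (machine y = -23 mm), level with the deck. Round bore, 31 mm across, 38 mm deep, closed bottom, 2 mm chamfer. Axes as the machine's.
- bore3 (a point): Centre of the mouth of bore 3 (machine y = -69 mm), level with the deck. Round bore, 31 mm across, 38 mm deep, closed bottom, 2 mm chamfer. Axes as the machine's.
- slot (a point): Inner (front) end of the slot's floor, mid-width, 92 mm above the counter; axes as the machine's. The slot opens to machine +x: mouth 12 mm from this point, 9 mm high under a 6 mm thick overhang, 206 mm wide between its ends. Home, the cover's lip edge lies 0 to 4 mm to +x of this point, on the slot's floor, and the cover's rear rests on the rear ledge.
- latch (a joint): Spring catch at the bay's rear: m it is pushed back (machine +x), 0 = sprung forward, up to 0.010. Sloped front, flat underside 7.5 mm above the rear ledge. The cover's rear edge pressed down pushes it back 4 to 8 mm (about 3 to 8 N at that edge), then it springs to 0 over the cover.
- catch_nose (a point): Lower front edge of the catch's nose, middle of its 50 mm width; x = +70 mm in the machine's frame when sprung forward. The nose rises to 121 mm above the counter, its hood (60 mm wide, behind x = +96 mm) to 125 mm.
- cover_grip (a point): Grip point in the bar handle of the loose dark cover, 8 mm below the bar's top, 28 mm above the underside. Starts flat on the counter. Panel 164 (x) by 198 (y) by 6 mm, about 160 g; light bar on top 12 (x) by 90 (y) by 30 mm tall, 16 mm behind the middle. x runs from front lip to rear, z up when flat. Its front 16 mm is the lip: 4 mm thick, flush with the underside, 170 mm wide.
- cover_lip (a point): Front lower edge of the cover's lip, middle of its width: 98 mm in front of (-x) and 28 mm below the grip point, in the cover's axes. The rear edge is 164 mm behind it.
- shelf: Low wooden stock shelf, fixed. Origin on the counter below the line where the cartridges stand; x from its front to its back, y along it, z up. Board 50 mm above the counter, 236 mm long. Front rail 6 mm thick, 41 mm in front of the origin, stands 25 mm above the board; back panel, 72 mm behind the origin, reaches 100 mm above the counter; end cheeks at y = +-108 mm, 80 mm.
- cartridge0_mid (a point): Centre (half-way up) of an ink cartridge: black upright cylinder with a white band, 28 mm in diameter, 78 mm tall, about 70 g, chamfered foot; its z is its axis. Starts standing on the shelf's board (places about 50 mm apart), or is absent. Fully home in a bore it stands 40 mm out of the deck, so its centre is 1 mm above the mouth.
- cartridge1_mid (a point): Centre (half-way up) of an ink cartridge: black upright cylinder with a white band, 28 mm in diameter, 78 mm tall, about 70 g, chamfered foot; its z is its axis. Starts standing on the shelf's board (places about 50 mm apart), or is absent. Fully home in a bore it stands 40 mm out of the deck, so its centre is 1 mm above the mouth.
- cartridge2_mid (a point): Centre (half-way up) of an ink cartridge: black upright cylinder with a white band, 28 mm in diameter, 78 mm tall, about 70 g, chamfered foot; its z is its axis. Starts standing on the shelf's board (places about 50 mm apart), or is absent. Fully home in a bore it stands 40 mm out of the deck, so its centre is 1 mm above the mouth.
- cartridge3_mid (a point): Centre (half-way up) of an ink cartridge: black upright cylinder with a white band, 28 mm in diameter, 78 mm tall, about 70 g, chamfered foot; its z is its axis. Starts standing on the shelf's board (places about 50 mm apart), or is absent. Fully home in a bore it stands 40 mm out of the deck, so its centre is 1 mm above the mouth.
- stamp: Bystander: wooden hand stamp, 36 mm across, 88 mm tall; origin under its foot. Leave it alone.
- terminal: Bystander: black card terminal, 75 by 150 by 30 mm; origin under its centre. Leave it alone.
- pencup: Bystander: black pen cup, 72 mm across, 95 mm tall with pens to 144 mm; origin under its centre. Leave it alone.

How it is judged:
By the outcome, as a careful person would: the job done as asked, in the order asked, and still so for the second after the job is handed in, with the robot touching nothing.
Of cartridge0, cartridge1, cartridge2, cartridge3 only 2 to 4 are there at a start; the rules pass over those that are not, and their reading is None.
At some moment in a run one of cover may be knocked a few centimetres aside while the robot is not near it.
It also fails if it takes over 210 s, if anything falls off the work surface, if the arm or the gripper's body presses on something with over 40 N, if the wrist force passes 120 N, or if a joint passes its speed limit or range.

## Robot

A 7-joint arm with a two-finger parallel gripper is mounted at the origin on the work surface. World frame = base frame: x ahead of the robot, y to its left, z up, the work surface at z = 0. Lengths are in m, angles in degrees, forces in N, time in s.
With the tool pointing down it reaches from about 0.4 to 0.875 m from the base axis. Payload 6.5 kg.
Tool frame: the origin (TCP) lies between the finger pads; the fingertips stand 8 mm ahead of it and the grasp point (between the pads) lies 11 mm behind it; z points along the fingers, x is the direction in which the jaws open and shut, and the axes are right-handed (so a half turn about z gives the same grasp; the last joint's range is limited). The gripper opens to 85 mm and grips with 20 to 120 N. Pads are 22 mm wide; open, the fingers measure 114 mm over their backs; the gripper's body (76 mm by 85 mm) begins 54 mm behind the grasp point. The pads swing forward as they close: fully open they stand 13 mm farther back than shut.
Start: joints at [-73.579, 30.733, -0.252, 88.115, 0.149, 61.152, -4.079], TCP at [0.225, 0.61, 0.239] pointing down, gripper open.
Joint ranges: [-154.64, 154.64], [-21.42, 123.67], [-72.66, 72.17], [13.99, 137.28], [-74.86, 254.86], [10.95, 109.41], [-158.01, 158.01]. Speed limits (degrees/s): [136.94, 136.94, 180, 180, 180, 180, 180].

## Interface

Orientations are given as [roll, pitch, yaw] about the fixed x, y, z axes, in that order (R = Rz(yaw) Ry(pitch) Rx(roll)).
In Python, from cell import get_state, eyes, r gives the robot as it stands.
- The arm moves only by the shell command python3 -m jog 'ROWS'. ROWS is JSON, a list that holds one entry, the list of rows, each a list of 5 numbers: the shift along the tool's x, y, z in cm, then the turn about the tool's z in rad, then the finger opening in cm, from 0 to 8.54. In form: [[[x, y, z, yaw, fingers], ...]]. A call has exactly 5 rows; each row shifts and turns the pose as measured when the row begins, along the tool's axes as they then stand; what a row does not reach is not made up. A row lasts 1/8 s, in which the tool goes at most 62.5 mm and 10.7 degrees, less where a joint would pass 70% of its speed; a pose out of reach is approached as far as the arm can. A call with a gripper value outside its range is refused whole. The fingers move at their own pace and stop on an object; the grip force is fixed at half the most. Time passes only in rows, so rows that do not move let the fingers close, or fill a call up. It gives the time, the measured TCP pose, the force and the opening at its end, in the units of the state.
- get_state(): the state, without advancing time (a new reading comes with each control period).
- eyes.camera(name): name is "scene" or "top" or "wrist"; returns the picture (480x640x3 uint8, blue, green, red); there is no depth.
- eyes.camera_params(name): a dict with "vfov" (degrees; the focal length in pixels is half the picture's height over the tangent of half this angle, whatever the lens; pixels are square), "cx", "cy" (the principal point, pixels), "rvec" (rotation vector, rad) and "tvec" (3), from world to camera coordinates, as OpenCV has them; the wrist camera has in their place "hand_eye" (4x4, takes a point from camera to tool coordinates, whose origin is the TCP and whose axes are the tool frame's). Camera axes: x right, y down, z forward; pixel columns grow to the right and rows downward; lengths in m; the calibration is good to about 2 mm. A picture is of the moment at which its call begins: read the wrist's pose just before it. camera_params takes no time and is no camera call.
- r.finish_job(): hands the job in, once; it reports no verdict.
The state is a dict: "time_s": time; "q": joint angles; "dq": joint speeds; "effort": joint torques, N m; "tcp_pos": TCP position; "orientation": TCP orientation; "force": force on the tool from outside, world axes, zero at the start; "wrist_torque": the same for the moment, N m; "grip_width": finger opening in m.
Only numpy, scipy, OpenCV 4.12 (cv2) and the standard library are available. Lean on these libraries where they do the work, as an engineer would, in place of code of your own. Each camera call takes 0.05 s, during which the arm holds its last target. There are 200 camera calls.

## Working session

There is one attempt and no reset: what is moved stays moved. The work goes in short steps, Python scripts to look and compute and a shell command to move; the robot and the scene stay as the last step left them, time stands still between calls to the robot, and variables do not carry over. Pictures are saved under pics/ and viewed, about 12 in all and at most 16, crops included, and the job is handed in when it is done.

```bash
ls; mkdir -p pics; python3 - <<'E'
from cell import get_state, eyes, r
import cv2
print(get_state())
for n in ("scene","top","wrist"):
    print(n,eyes.camera_params(n))
for n in ("scene","top"):
    cv2.imwrite(f"pics/{n}0.png",eyes.camera(n))
E
```

```text
pics
{'time_s': 0.0, 'q': array([-73.57816488,  30.7787534 ,  -0.25431438,  88.17119748,
         0.14965522,  61.15192306,  -4.0798916 ]), 'dq': array([-0.06249231,  0.00306758, -0.04818127, -0.06595408,  0.07224335,
       -0.01720747, -0.01437604]), 'effort': array([-2.16169092e-04, -5.83428812e+01,  1.04846980e+00, -2.59104860e+01,
        1.23217792e-02,  9.51551890e-03, -9.09197155e-06]), 'tcp_pos': array([0.22440554, 0.60936825, 0.23839548]), 'orientation': array([1.79991961e+02, 1.01228615e-01, 6.97891992e+01]), 'force': array([ 0.3929572 , -0.43789869, -0.06297668]), 'wrist_torque': array([ 0.03687882,  0.03655666, -0.0014001 ]), 'grip_width': 0.08544020344007412}
scene {'vfov': 43.223633048239044, 'cx': 331.4941533471748, 'cy': 247.82505544827802, 'rvec': array([ 2.06175311,  1.20822954, -0.53845799]), 'tvec': array([-0.30389391, -0.25564343,  1.79140443])}
top {'vfov': 43.555370213617486, 'cx': 320.50534053698243, 'cy': 237.08996294873626, 'rvec': array([ 2.20121397, -2.14787396,  0.12009486]), 'tvec': array([-0.01378521,  0.55284783,  1.43394969])}
wrist {'vfov': 64.99848387339402, 'cx': 311.8178812667275, 'cy': 237.9759243983002, 'hand_eye': array([[ 9.99998746e-01, -7.55245959e-04, -1.39196158e-03,
        -8.13370328e-04],
       [ 1.14815339e-03,  9.51131986e-01,  3.08782491e-01,
        -7.78872461e-02],
       [ 1.09073246e-03, -3.08783702e-01,  9.51131661e-01,
        -1.34276476e-01],
       [ 0.00000000e+00,  0.00000000e+00,  0.00000000e+00,
         1.00000000e+00]])}
```

View pics/scene0.png

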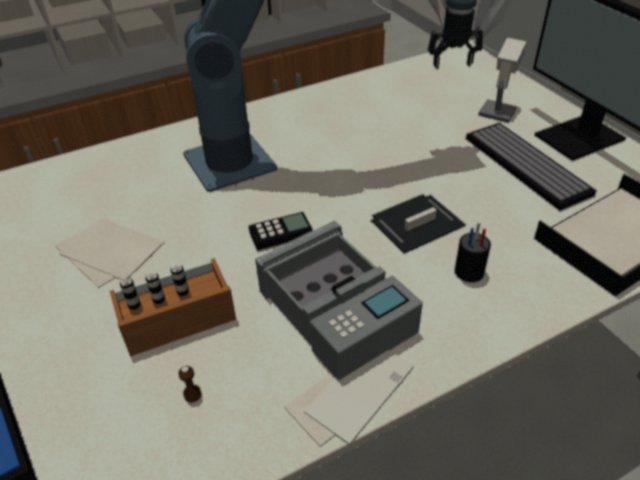

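View pics/top0.png

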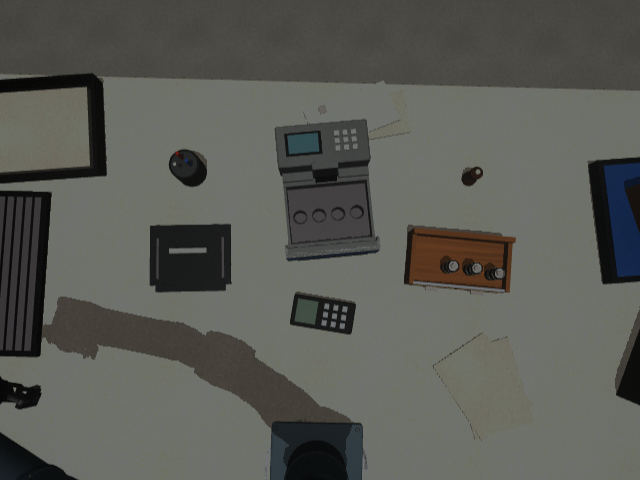

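```bash
cat > h.py <<'E'
import numpy as np, cv2
from cell import get_state, eyes, r
from scipy.spatial.transform import Rotation as Ro
def cam(name, st=None):
    p=eyes.camera_params(name); f=240/np.tan(np.radians(p["vfov"])/2)
    K=np.array([[f,0,p["cx"]],[0,f,p["cy"]],[0,0,1]])
    if name=="wrist":
        st=st or get_state()
        T=np.eye(4); T[:3,:3]=Ro.from_euler("xyz",st["orientation"],degrees=True).as_matrix(); T[:3,3]=st["tcp_pos"]
        M=np.linalg.inv(T@p["hand_eye"]); R,t=M[:3,:3],M[:3,3]
    else: R,t=cv2.Rodrigues(p["rvec"])[0],np.array(p["tvec"])
    return K,R,t
def w(c,u,v,z):
    K,R,t=c; d=R.T@np.linalg.inv(K)@[u,v,1]; o=-R.T@t
    return o+d*(z-o[2])/d[2]
def px(c,P):
    K,R,t=c; q=(np.atleast_2d(P)@R.T+t)@K.T; return q[:,:2]/q[:,2:]
def shot(name,fn,scale=1):
    st=get_state(); im=eyes.camera(name); c=cam(name,st) if name=="wrist" else cam(name)
    cv2.imwrite("pics/"+fn+".png",im); np.savez("pics/"+fn+".npz",K=c[0],R=c[1],t=c[2]); return im,c
def load(fn):
    d=np.load("pics/"+fn+".npz"); return cv2.imread("pics/"+fn+".png"),(d["K"],d["R"],d["t"])
def delta(x,y,z,yaw=None):
    "world target -> tool shift cm, yaw turn rad"
    s=get_state(); Rm=Ro.from_euler("xyz",s["orientation"],degrees=True)
    d=Rm.inv().apply(np.array([x,y,z])-s["tcp_pos"])*100
    a=0 if yaw is None else np.radians((s["orientation"][2]-yaw+180)%360-180)
    print("tcp",s["tcp_pos"].round(4),"rpy",s["orientation"].round(2),"t",round(s["time_s"],2),"F",s["force"].round(1),"grip",round(s["grip_width"],4))
    print("shift cm",d.round(2),"turn rad",round(a,3))
E
python3 - <<'E'
from h import *
c=cam("top")
for n,u,v,z in [("mach front wall L",288,253,.107),("front wall R",379,244,.107),("console TL",276,126,.105),("console TR",369,121,.105),("shelf back L",413,228,.1),("shelf back R",515,238,.1),("c0",453,266,.128),("c1",476,268,.128),("c2",499,272,.128),("bore0",300,217,.048),("bore3",357,212,.048),("cov handle L",169,251,.036),("covR",207,251,.036),("cov rearL",151,226,.006),("cov rearR",230,225,.006),("lipL",156,291,.004),("lipR",225,290,.004),("stamp",472,180,.088),("pencup",188,167,.1),("term",322,313,.03)]:
    print(n,w(c,u,v,z).round(3))
E
```

```text
mach front wall L [0.507 0.074 0.107]
front wall R [ 0.532 -0.134  0.107]
console TL [0.804 0.111 0.105]
console TR [ 0.822 -0.107  0.105]
shelf back L [ 0.572 -0.214  0.1  ]
shelf back R [ 0.555 -0.451  0.1  ]
c0 [ 0.485 -0.3    0.128]
c1 [ 0.482 -0.352  0.128]
c2 [ 0.474 -0.405  0.128]
bore0 [0.598 0.05  0.048]
bore3 [ 0.614 -0.087  0.048]
cov handle L [0.509 0.364 0.036]
covR [0.512 0.272 0.036]
cov rearL [0.572 0.418 0.006]
cov rearR [0.58  0.224 0.006]
lipL [0.413 0.398 0.004]
lipR [0.419 0.23  0.004]
stamp [ 0.691 -0.354  0.088]
pencup [0.702 0.314 0.1  ]
term [ 0.37  -0.008  0.03 ]
```

```bash
python3 -m jog '[[[0,0,-2,0.175,4.5],[0,0,-2,0.175,4.5],[0,0,-2,0.175,4.5],[0,0,-2,0.175,4.5],[0,0,-2,0.175,4.5]]]'; python3 -m jog '[[[0,0,-1,0.175,4.5],[0,0,0,0.175,4.5],[0,5,0,0,4.5],[0,5,0,0,4.5],[0,5,0,0,4.5]]]'; python3 -c "
from h import *
delta(.53,-.05,.35,0)"
```

```text
time_s: 0.72
tcp_pos: [0.2237, 0.607, 0.3365]
orientation: [179.5, 0.4, 18.1]
force: [0.6, 0.3, -0.1]
grip_width: 0.0448
time_s: 1.35
tcp_pos: [0.2153, 0.4559, 0.3465]
orientation: [179.3, 0.2, -2.6]
force: [0.5, -0.3, 0.5]
grip_width: 0.0452
tcp [0.2153 0.4559 0.3465] rpy [ 1.7928e+02  1.7000e-01 -2.5800e+00] t 1.35 F [ 0.5 -0.3  0.5] grip 0.0452
shift cm [33.71 49.12  0.17] turn rad -0.045
```

```bash
python3 -m jog '[[[3.4,4.9,0,0,4.5],[3.4,4.9,0,0,4.5],[3.4,4.9,0,0,4.5],[3.4,4.9,0,0,4.5],[3.4,4.9,0,0,4.5]]]'; python3 -m jog '[[[3.4,4.9,0,0,4.5],[3.4,4.9,0,0,4.5],[3.4,4.9,0,0,4.5],[3.4,4.9,0,0,4.5],[2.5,4,0,0,4.5]]]'; python3 -m jog '[[[0,0,0,0,4.5],[0,0,0,0,4.5],[0,0,0,0,4.5],[0,0,0,0,4.5],[0,0,0,0,4.5]]]'; python3 -c "
from h import *
delta(.53,-.05,.35,0)
im,c=shot('wrist','w1')
cv2.imwrite('pics/w1b.png',cv2.resize(im,None,fx=1.25,fy=1.25,interpolation=cv2.INTER_CUBIC))"
```

```text
time_s: 1.98
tcp_pos: [0.3753, 0.1956, 0.3482]
orientation: [179.3, 0.3, -2.2]
force: [0.6, 0.1, -0.5]
grip_width: 0.0453
time_s: 2.6
tcp_pos: [0.5305, -0.0549, 0.3499]
orientation: [179.5, 0.2, -2.1]
force: [0.8, 0.7, 0.6]
grip_width: 0.0453
time_s: 3.22
tcp_pos: [0.5298, -0.0552, 0.3491]
orientation: [179.5, 0.3, -2.1]
force: [-0.2, -1.4, -0.6]
grip_width: 0.0453
tcp [ 0.5298 -0.0552  0.3491] rpy [179.45   0.34  -2.14] t 3.23 F [-0.2 -1.4 -0.6] grip 0.0453
shift cm [-0.   -0.52 -0.1 ] turn rad -0.037
```

View pics/w1b.png

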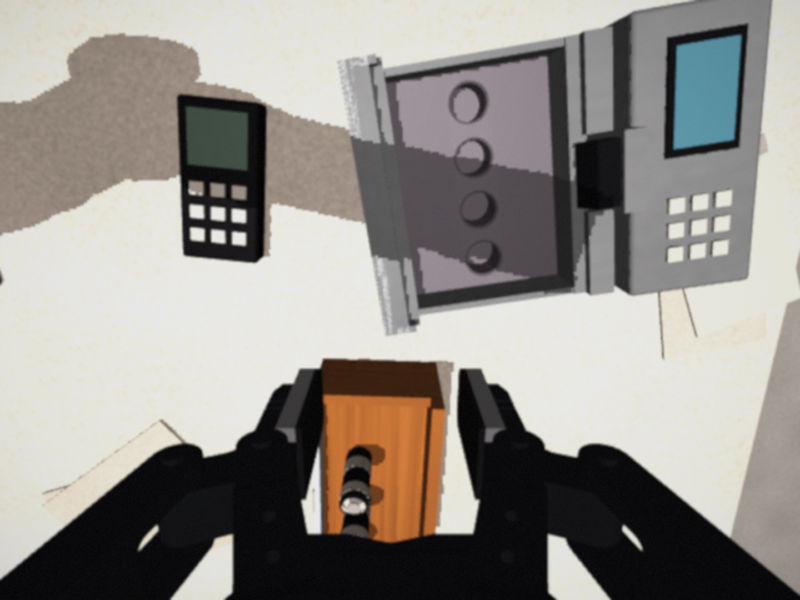

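```bash
python3 -c "
from h import *
im,c=load('w1')
cv2.imwrite('pics/w1c.png',cv2.resize(im[60:210,270:470],None,fx=4,fy=4,interpolation=cv2.INTER_CUBIC))"
```

```text
(no output)
```

View pics/w1c.png

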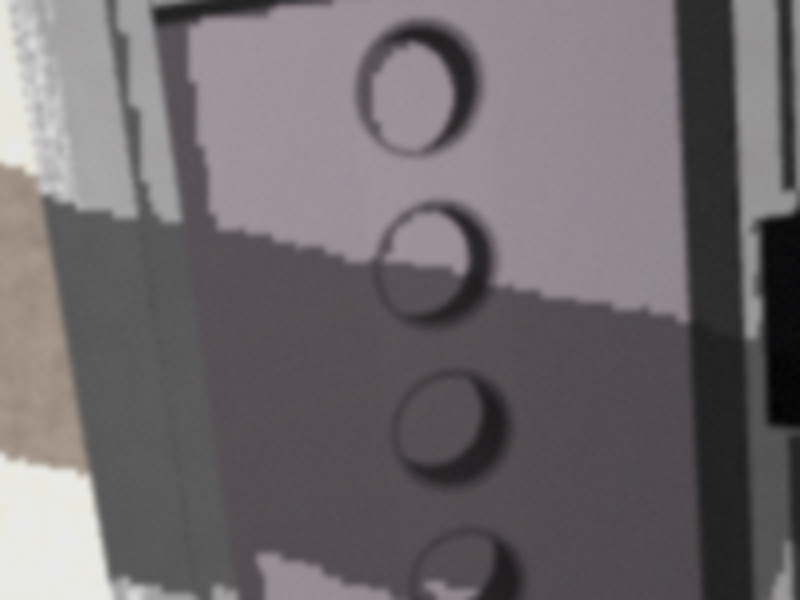

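```bash
python3 - <<'E'
from h import *
im,c=load('w1')
B=np.array([w(c,u-.4,v-.4,.048)[:2] for u,v in [(374.75,82),(378.5,126),(382.75,167),(386.4,204.8)]])
print(B.round(4), np.linalg.norm(np.diff(B,axis=0),axis=1))
yy=np.array([.069,.023,-.023,-.069])
# fit rigid
best=None
def fit(B,yy):
    m=B.mean(0); d=((B-m).T@(yy-yy.mean())); d/=np.linalg.norm(d); return m-d*yy.mean(),d
for n in (4,3):
    o,d=fit(B[:n],yy[:n]); print(o.round(4),"yaw",np.degrees(np.arctan2(-d[0],d[1])))
for s in (1.25,):
  for n,u,v,z in [("cart mid top",353,503,.128),("shelf back top edge",445,398,.1),("mid pads",390,400,.3)]:
    print(n,w(c,u/s,v/s,z).round(4))
E
```

```text
[[ 0.5999  0.0516]
 [ 0.6047  0.0064]
 [ 0.6103 -0.0388]
 [ 0.6156 -0.0833]] [0.04549653 0.0455336  0.04478054]
[ 0.6076 -0.016 ] yaw 6.6633797210328165
[ 0.6076 -0.0165] yaw 6.568521284511721
cart mid top [ 0.4859 -0.2954  0.128 ]
shelf back top edge [ 0.5745 -0.204   0.1   ]
mid pads [ 0.5292 -0.0852  0.3   ]
```

```bash
python3 -m jog '[[[-0.5,6,-0.5,0.03,4.5],[-0.5,6,0,0,4.5],[-0.5,6,0,0,4.5],[-0.5,6,0,0,4.5],[-0.5,6,0,0,4.5]]]'; python3 -m jog '[[[-0.5,6,1,0,4.5],[0,0,1,0,4.5],[0,0,1,0,4.5],[0,0,0,0,4.5],[0,0,0,0,4.5]]]'; python3 -c "
from h import *
delta(.48,-.3,.3,-4)
im,c=shot('wrist','w2')
cv2.imwrite('pics/w2b.png',cv2.resize(im,None,fx=1.25,fy=1.25,interpolation=cv2.INTER_CUBIC))"
```

```text
time_s: 3.9
tcp_pos: [0.4914, -0.3527, 0.3569]
orientation: [179.6, 0.2, -2.8]
force: [0.9, 0.4, -0.2]
grip_width: 0.0451
time_s: 4.53
tcp_pos: [0.4821, -0.4165, 0.3264]
orientation: [179.6, 0.2, -3.0]
force: [0.3, 0.4, -0.5]
grip_width: 0.0451
tcp [ 0.4821 -0.4165  0.3264] rpy [ 1.7956e+02  1.7000e-01 -2.9700e+00] t 4.53 F [ 0.3  0.4 -0.5] grip 0.0451
shift cm [ -0.8  -11.64   2.55] turn rad 0.018
```

View pics/w2b.png

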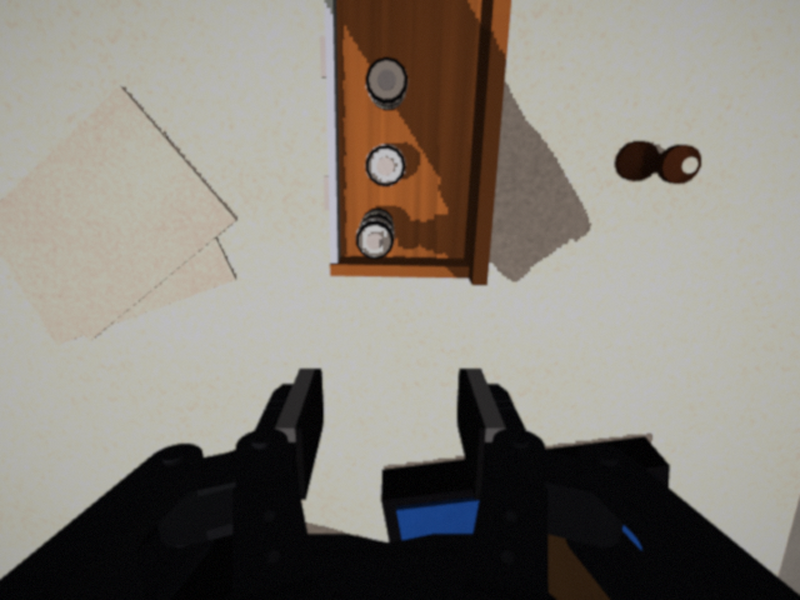

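```bash
python3 - <<'E'
from h import *
im,c=load('w2')
for u,v in [(386.5,79),(385.5,164.5),(375,238.5)]: print(w(c,u/1.25-.4,v/1.25-.4,.128).round(4))
for u,v in [(477,262),(495,20),(336,262),(336,60)]: print(w(c,u/1.25-.4,v/1.25-.4,.1).round(4))
delta(.4745,-.403,.3,-4)
E
```

```text
[ 0.4861 -0.2998  0.128 ]
[ 0.4825 -0.3527  0.128 ]
[ 0.4722 -0.4031  0.128 ]
[ 0.5497 -0.4314  0.1   ]
[ 0.561  -0.2643  0.1   ]
[ 0.4391 -0.4256  0.1   ]
[ 0.4519 -0.2828  0.1   ]
tcp [ 0.4822 -0.4163  0.3263] rpy [ 1.7957e+02  1.7000e-01 -2.9600e+00] t 4.58 F [ 1.1 -0.1 -1. ] grip 0.045
shift cm [-0.83 -1.31  2.63] turn rad 0.018
```

```bash
python3 -m jog '[[[-1,-1.2,0,0.02,5.5],[0,0,4,0,5.5],[0,0,4,0,5.5],[0,0,4,0,5.5],[0,0,2.5,0,5.5]]]'; python3 -c "
from h import *
delta(.4725,-.4035,.103,-4)"
```

```text
time_s: 5.2
tcp_pos: [0.4785, -0.4022, 0.1826]
orientation: [179.4, -0.4, -3.6]
force: [0.4, -0.1, -0.4]
grip_width: 0.0551
tcp [ 0.4785 -0.4022  0.1826] rpy [179.38  -0.42  -3.63] t 5.2 F [ 0.4 -0.1 -0.4] grip 0.0551
shift cm [-0.65  0.08  7.96] turn rad 0.007
```

```bash
python3 -m jog '[[[-0.6,0.1,2,0,5.5],[0,0,2,0,5.5],[0,0,2,0,5.5],[0,0,1.5,0,5.5],[0,0,0,0,5.5]]]'; python3 -c "
from h import *
delta(.4725,-.4035,.103,-4)"
```

```text
time_s: 5.82
tcp_pos: [0.4758, -0.4009, 0.1035]
orientation: [179.5, -0.5, -3.3]
force: [-0.4, -1.1, 0.6]
grip_width: 0.0547
tcp [ 0.4758 -0.4009  0.1035] rpy [179.45  -0.47  -3.32] t 5.83 F [-0.4 -1.1  0.6] grip 0.0547
shift cm [-0.31  0.28  0.05] turn rad 0.012
```

```bash
python3 -m jog '[[[-0.3,0.28,0,0,5.5],[0,0,0,0,5.5],[0,0,0,0,2],[0,0,0,0,2],[0,0,0,0,2]]]';python3 -m jog '[[[0,0,0,0,2],[0,0,-3,0,2],[0,0,-4,0,2],[0,0,-4,0,2],[0,0,0,0,2]]]'; python3 -c "
from h import *
delta(.4725,-.4035,.103,-4)
y=np.radians(6.6)
for b in (.069,.023,-.023,-.069):
  print((.6076-b*np.sin(y)).round(4),(-.016+b*np.cos(y)).round(4))
delta(.6155,-.0845,.235,6.6)"
```

```text
time_s: 6.45
tcp_pos: [0.4733, -0.4051, 0.1058]
orientation: [179.3, -0.6, -3.3]
force: [-0.7, -0.8, -0.5]
grip_width: 0.0265
time_s: 7.08
tcp_pos: [0.4718, -0.403, 0.2179]
orientation: [179.4, -0.5, -3.3]
force: [-0.7, 0.2, -1.3]
grip_width: 0.0263
tcp [ 0.4718 -0.403   0.2179] rpy [179.4   -0.54  -3.34] t 7.08 F [-0.7  0.2 -1.3] grip 0.0263
shift cm [-0.04 -0.08 11.49] turn rad 0.012
0.5997 0.0525
0.605 0.0068
0.6102 -0.0388
0.6155 -0.0845
tcp [ 0.4718 -0.403   0.2179] rpy [179.4   -0.54  -3.34] t 7.08 F [-0.7  0.2 -1.3] grip 0.0263
shift cm [ 12.5  -32.62  -1.94] turn rad -0.173
```

```bash
python3 -m jog '[[[2.2,-5.5,0,-0.04,2],[2.2,-5.5,0,-0.04,2],[2.2,-5.5,0,-0.04,2],[2.2,-5.5,0,-0.04,2],[2.2,-5.5,0,-0.02,2]]]'; python3 -c "
from h import *
delta(.6155,-.0845,.17,6.6)"
```

```text
time_s: 7.7
tcp_pos: [0.5747, -0.1231, 0.2112]
orientation: [179.2, -0.1, 6.7]
force: [0.7, 0.4, -0.8]
grip_width: 0.0261
tcp [ 0.5747 -0.1231  0.2112] rpy [ 1.7921e+02 -1.4000e-01  6.7000e+00] t 7.7 F [ 0.7  0.4 -0.8] grip 0.0261
shift cm [ 4.49 -3.42  4.09] turn rad 0.002
```

```bash
python3 -m jog '[[[4.5,-3.4,0,0,2],[0,0,1,0,2],[0,0,1,0,2],[0,0,1,0,2],[0,0,0,0,2]]]'; python3 -c "
from h import *
delta(.6155,-.0845,.13,6.6)"
```

```text
time_s: 8.32
tcp_pos: [0.6141, -0.0773, 0.1742]
orientation: [179.4, 0.3, 7.1]
force: [0.1, 0.2, -0.7]
grip_width: 0.0263
tcp [ 0.6141 -0.0773  0.1742] rpy [179.44   0.26   7.1 ] t 8.32 F [ 0.1  0.2 -0.7] grip 0.0263
shift cm [0.07 0.69 4.43] turn rad 0.009
```

```bash
python3 -m jog '[[[0,0.35,2,0,2],[0,0.35,2,0,2],[0,0,1,0,2],[0,0,0.5,0,2],[0,0,0,0,2]]]'; python3 -c "
from h import *
delta(.6155,-.0845,.065,6.6)
im,c=shot('wrist','w3')
cv2.imwrite('pics/w3b.png',im)"
```

```text
time_s: 8.95
tcp_pos: [0.614, -0.0873, 0.1153]
orientation: [179.4, 0.3, 6.9]
force: [0.3, 0.0, -0.8]
grip_width: 0.0261
tcp [ 0.614  -0.0873  0.1153] rpy [179.42   0.29   6.92] t 8.95 F [ 0.3  0.  -0.8] grip 0.0261
shift cm [ 0.21 -0.31  5.02] turn rad 0.006
```

View pics/w3b.png

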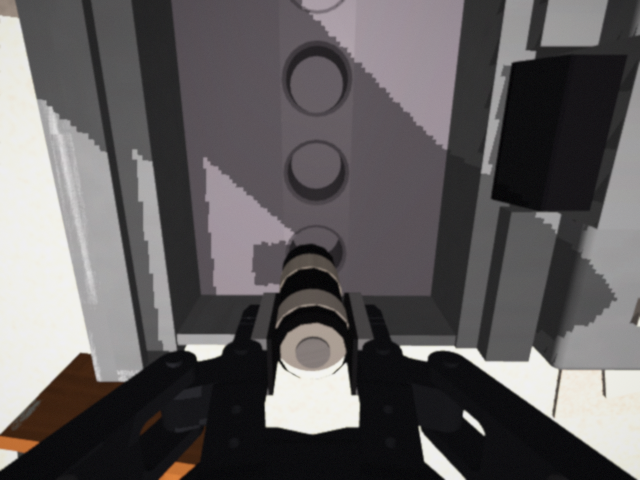

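```bash
python3 - <<'E'
from h import *
im,c=load('w3')
b1=w(c,316.5,79,.048);b2=w(c,316.5,168.5,.048);print(b1,b2,np.linalg.norm(b1-b2), np.degrees(np.arctan2(-(b1-b2)[0],(b1-b2)[1])))
print("b3 extrap",2*b2-b1)
print("cart top",w(c,313.5,351,.1153-.0168+.039))
# machine edges: bay inner front top line / rear
for u,v in [(177,0),(200,295),(463,0),(433,295)]: print(w(c,u,v,.048))
E
```

```text
[0.60520821 0.00639326 0.048     ] [ 0.61060598 -0.037039    0.048     ] 0.04376638917874788 7.084408649954149
b3 extrap [ 0.61600376 -0.08047125  0.048     ]
cart top [ 0.61506299 -0.0868848   0.1375    ]
[0.53672633 0.03230957 0.048     ]
[ 0.55121312 -0.11927872  0.048     ]
[0.6683856  0.04800906 0.048     ]
[ 0.68816008 -0.10251501  0.048     ]
```

```bash
python3 -m jog '[[[0.1,-0.27,0,0,2],[0,0,0.8,0,2],[0,0,0.8,0,2],[0,0,0.8,0,2],[0,0,0,0,2]]]'; python3 -c "
from h import *
delta(.6152,-.0845,.066,6.6)"
```

```text
time_s: 9.62
tcp_pos: [0.6161, -0.0842, 0.0909]
orientation: [179.4, 0.1, 7.0]
force: [1.0, -0.0, -0.8]
grip_width: 0.0265
tcp [ 0.6161 -0.0842  0.0909] rpy [1.7939e+02 1.1000e-01 6.9800e+00] t 9.62 F [ 1.  -0.  -0.8] grip 0.0265
shift cm [-0.08 -0.    2.49] turn rad 0.007
```

Bottom is already 13 mm in the bore with no force. Continue down and release.

```bash
python3 -m jog '[[[0,0,0.9,0,2],[0,0,0.9,0,2],[0,0,0.6,0,2],[0,0,0.2,0,2],[0,0,0,0,2]]]'; python3 -m jog '[[[0,0,0,0,4],[0,0,0,0,4.5],[0,0,-2,0,4.5],[0,0,-3,0,4.5],[0,0,-4,0,4.5]]]'; python3 -c "
from h import *
delta(.4825,-.3535,.2,-4)"
```

```text
time_s: 10.25
tcp_pos: [0.6163, -0.0851, 0.0658]
orientation: [179.5, 0.1, 6.9]
force: [0.7, 0.3, -0.2]
grip_width: 0.0262
time_s: 10.88
tcp_pos: [0.6146, -0.0842, 0.1571]
orientation: [179.5, 0.4, 6.9]
force: [1.3, -0.6, 1.2]
grip_width: 0.0449
tcp [ 0.6146 -0.0842  0.1571] rpy [179.5    0.38   6.91] t 10.88 F [ 1.3 -0.6  1.2] grip 0.0449
shift cm [-16.39  25.18  -3.96] turn rad 0.19
```

```bash
python3 -m jog '[[[-3.3,5,-2,0.05,5.5],[-3.3,5,-2,0.05,5.5],[-3.3,5,0,0.05,5.5],[-3.3,5,0,0.04,5.5],[-3.3,5,0,0,5.5]]]'; python3 -c "
from h import *
delta(.4825,-.3535,.16,-4)"
```

```text
time_s: 11.5
tcp_pos: [0.4602, -0.3396, 0.2101]
orientation: [179.4, -0.6, -3.7]
force: [1.8, -0.9, -0.4]
grip_width: 0.055
tcp [ 0.4602 -0.3396  0.2101] rpy [179.38  -0.65  -3.68] t 11.5 F [ 1.8 -0.9 -0.4] grip 0.055
shift cm [2.26 1.19 5.05] turn rad 0.006
```

```bash
python3 -m jog '[[[1.1,0.6,0,0,5.5],[1.1,0.6,1.5,0,5.5],[0,0,1.5,0,5.5],[0,0,1.5,0,5.5],[0,0,0,0,5.5]]]'; python3 -c "
from h import *
delta(.4825,-.3535,.105,-4)"
```

```text
time_s: 12.12
tcp_pos: [0.4802, -0.3561, 0.1642]
orientation: [179.4, -0.6, -4.0]
force: [0.5, 1.3, 0.0]
grip_width: 0.0553
tcp [ 0.4802 -0.3561  0.1642] rpy [179.36  -0.65  -3.98] t 12.12 F [0.5 1.3 0. ] grip 0.0553
shift cm [ 0.14 -0.34  5.91] turn rad 0.0
```

```bash
python3 -m jog '[[[0.2,-0.2,2,0,5.5],[0,-0.1,2,0,5.5],[0,0,1.9,0,5.5],[0,0,0,0,5.5],[0,0,0,0,5.5]]]'; python3 -c "
from h import *
delta(.4825,-.3530,.105,-4)"
```

```text
time_s: 12.75
tcp_pos: [0.4831, -0.3527, 0.1003]
orientation: [179.4, -0.6, -3.9]
force: [-0.3, -0.5, 0.6]
grip_width: 0.0546
tcp [ 0.4831 -0.3527  0.1003] rpy [179.41  -0.58  -3.91] t 12.75 F [-0.3 -0.5  0.6] grip 0.0546
shift cm [-0.06  0.04 -0.47] turn rad 0.001
```

```bash
python3 -m jog '[[[0,0,-0.4,0,5.5],[0,0,0,0,2],[0,0,0,0,2],[0,0,0,0,2],[0,0,0,0,2]]]';python3 -m jog '[[[0,0,-4,0,2],[0,0,-4,0,2],[0,0,-3,0,2],[0,0,0,0,2],[0,0,0,0,2]]]'; python3 -c "
from h import *
delta(.6104,-.0386,.2,6.6)"
```

```text
time_s: 13.38
tcp_pos: [0.4839, -0.3535, 0.1064]
orientation: [179.3, -0.7, -3.9]
force: [0.5, -0.1, -0.1]
grip_width: 0.0264
time_s: 14.0
tcp_pos: [0.4819, -0.351, 0.2178]
orientation: [179.4, -0.6, -3.9]
force: [0.6, -0.7, -1.6]
grip_width: 0.0263
tcp [ 0.4819 -0.351   0.2178] rpy [179.44  -0.58  -3.92] t 14.0 F [ 0.6 -0.7 -1.6] grip 0.0263
shift cm [ 10.67 -32.07   1.57] turn rad -0.184
```

```bash
python3 -m jog '[[[1.9,-5.3,0,-0.04,2],[1.9,-5.3,0,-0.04,2],[1.9,-5.3,0,-0.04,2],[1.9,-5.3,0,-0.04,2],[1.9,-5.3,0,-0.03,2]]]'; python3 -c "
from h import *
delta(.6104,-.0386,.17,6.6)"
```

```text
time_s: 14.62
tcp_pos: [0.5718, -0.083, 0.2094]
orientation: [179.2, 0.0, 6.7]
force: [0.5, -1.1, -1.7]
grip_width: 0.0265
tcp [ 0.5718 -0.083   0.2094] rpy [1.7925e+02 3.0000e-02 6.6700e+00] t 14.62 F [ 0.5 -1.1 -1.7] grip 0.0265
shift cm [ 4.35 -4.01  3.89] turn rad 0.001
```

```bash
python3 -m jog '[[[2.1,-1.8,0,0,2],[2.1,-1.8,0,0,2],[0,0,1.5,0,2],[0,0,1.5,0,2],[0,0,0,0,2]]]'; python3 -c "
from h import *
delta(.6104,-.0386,.125,6.6)"
```

```text
time_s: 15.25
tcp_pos: [0.6065, -0.0349, 0.1702]
orientation: [179.4, 0.7, 7.2]
force: [-0.4, 0.2, -0.7]
grip_width: 0.0261
tcp [ 0.6065 -0.0349  0.1702] rpy [179.43   0.66   7.16] t 15.25 F [-0.4  0.2 -0.7] grip 0.0261
shift cm [0.39 0.38 4.52] turn rad 0.01
```

```bash
python3 -m jog '[[[0.2,0.2,1.5,0,2],[0.2,0.15,1.5,0,2],[0,0,1.4,0,2],[0,0,0,0,2],[0,0,0,0,2]]]'; python3 -c "
from h import *
delta(.6104,-.0386,.0664,6.6)"
```

```text
time_s: 15.88
tcp_pos: [0.6101, -0.0409, 0.123]
orientation: [179.4, 0.7, 7.0]
force: [0.0, -0.8, 0.7]
grip_width: 0.0264
tcp [ 0.6101 -0.0409  0.123 ] rpy [179.4    0.69   6.97] t 15.88 F [ 0.  -0.8  0.7] grip 0.0264
shift cm [ 0.13 -0.29  5.66] turn rad 0.006
```

```bash
python3 -m jog '[[[0.15,-0.3,0,0,2],[0,0,1,0,2],[0,0,1,0,2],[0,0,1,0,2],[0,0,0,0,2]]]'; python3 -c "
from h import *
delta(.6107,-.0382,.0664,6.6)"
```

```text
time_s: 16.5
tcp_pos: [0.6115, -0.0375, 0.0915]
orientation: [179.4, 0.6, 7.0]
force: [-0.5, 0.5, -0.3]
grip_width: 0.0267
tcp [ 0.6115 -0.0375  0.0915] rpy [179.39   0.6    7.01] t 16.5 F [-0.5  0.5 -0.3] grip 0.0267
shift cm [-0.07  0.03  2.51] turn rad 0.007
```

```bash
python3 -m jog '[[[0,0,0.9,0,2],[0,0,0.9,0,2],[0,0,0.6,0,2],[0,0,0.2,0,2],[0,0,0,0,2]]]'; python3 -m jog '[[[0,0,0,0,4],[0,0,0,0,4.5],[0,0,-2,0,4.5],[0,0,-3,0,4.5],[0,0,-4,0,4.5]]]'; python3 -m jog '[[[-3,5.2,-2,0.05,5.5],[-3,5.2,-2,0.05,5.5],[-3,5.2,0,0.05,5.5],[-3,5.2,0,0.04,5.5],[-2,5.2,0,0,5.5]]]'; python3 -c "
from h import *
delta(.4862,-.3000,.16,-4)"
```

```text
time_s: 17.12
tcp_pos: [0.6119, -0.0383, 0.0663]
orientation: [179.5, 0.6, 7.0]
force: [0.2, -0.4, -0.7]
grip_width: 0.0264
time_s: 17.75
tcp_pos: [0.6111, -0.0374, 0.1579]
orientation: [179.5, 0.8, 6.9]
force: [0.2, 1.4, 0.2]
grip_width: 0.0448
time_s: 18.38
tcp_pos: [0.4821, -0.3029, 0.2124]
orientation: [179.4, -0.2, -3.7]
force: [0.6, -1.1, -0.1]
grip_width: 0.0548
tcp [ 0.4821 -0.3029  0.2124] rpy [179.35  -0.22  -3.69] t 18.38 F [ 0.6 -1.1 -0.1] grip 0.0548
shift cm [ 0.37 -0.37  5.23] turn rad 0.005
```

```bash
python3 -m jog '[[[0.3,-0.2,0,0,5.5],[0.1,-0.1,2,0,5.5],[0,0,2,0,5.5],[0,0,1.2,0,5.5],[0,0,0,0,5.5]]]'; python3 -c "
from h import *
delta(.4862,-.3000,.106,-4)"
```

```text
time_s: 19.0
tcp_pos: [0.485, -0.3026, 0.1587]
orientation: [179.3, -0.3, -4.0]
force: [0.2, -0.3, -0.3]
grip_width: 0.0549
tcp [ 0.485  -0.3026  0.1587] rpy [179.33  -0.27  -3.96] t 19.0 F [ 0.2 -0.3 -0.3] grip 0.0549
shift cm [ 0.08 -0.33  5.27] turn rad 0.001
```

```bash
python3 -m jog '[[[0.1,-0.2,1.7,0,5.5],[0,-0.1,1.7,0,5.5],[0,0,1.6,0,5.5],[0,0,0,0,5.5],[0,0,0,0,5.5]]]'; python3 -c "
from h import *
delta(.4862,-.3000,.106,-4)"
```

```text
time_s: 19.62
tcp_pos: [0.4869, -0.2996, 0.1048]
orientation: [179.3, -0.2, -3.9]
force: [0.6, -0.7, 0.2]
grip_width: 0.055
tcp [ 0.4869 -0.2996  0.1048] rpy [179.33  -0.24  -3.9 ] t 19.62 F [ 0.6 -0.7  0.2] grip 0.055
shift cm [-0.07  0.04 -0.12] turn rad 0.002
```

```bash
python3 -m jog '[[[0,0,0,0,2],[0,0,0,0,2],[0,0,0,0,2],[0,0,0,0,2],[0,0,0,0,2]]]';python3 -m jog '[[[0,0,-4,0,2],[0,0,-4,0,2],[0,0,-3,0,2],[0,0,0,0,2],[0,0,0,0,2]]]'; python3 -m jog '[[[1.8,-5.3,0,-0.04,2],[1.8,-5.3,0,-0.04,2],[1.8,-5.3,0,-0.04,2],[1.8,-5.3,0,-0.04,2],[1.8,-5.3,0,-0.03,2]]]'; python3 -c "
from h import *
delta(.6054,.0074,.17,6.6)"
```

```text
time_s: 20.25
tcp_pos: [0.4875, -0.3002, 0.1061]
orientation: [179.3, -0.4, -3.9]
force: [1.2, 0.4, -0.9]
grip_width: 0.0263
time_s: 20.88
tcp_pos: [0.4861, -0.2978, 0.2177]
orientation: [179.4, -0.2, -3.9]
force: [0.0, 0.1, -1.3]
grip_width: 0.0262
time_s: 21.5
tcp_pos: [0.571, -0.0301, 0.2083]
orientation: [179.2, 0.4, 6.7]
force: [0.0, 0.1, -0.8]
grip_width: 0.026
tcp [ 0.571  -0.0301  0.2083] rpy [179.22   0.41   6.66] t 21.5 F [ 0.   0.1 -0.8] grip 0.026
shift cm [ 3.88 -3.37  3.75] turn rad 0.001
```

```bash
python3 -m jog '[[[2,-1.5,0,0,2],[2,-1.4,0,0,2],[0,0,1.5,0,2],[0,0,1.5,0,2],[0,0,0,0,2]]]'; python3 -c "
from h import *
delta(.6054,.0074,.125,6.6)"
```

```text
time_s: 22.12
tcp_pos: [0.6036, 0.0102, 0.1682]
orientation: [179.4, 1.1, 7.2]
force: [-0.6, -0.2, -0.7]
grip_width: 0.0262
tcp [0.6036 0.0102 0.1682] rpy [179.36   1.09   7.15] t 22.12 F [-0.6 -0.2 -0.7] grip 0.0262
shift cm [0.22 0.25 4.32] turn rad 0.01
```

```bash
python3 -m jog '[[[0.2,0.15,1.5,0,2],[0.1,0.05,1.5,0,2],[0,0,1.3,0,2],[0,0,0,0,2],[0,0,0,0,2]]]'; python3 -c "
from h import *
delta(.6060,.0076,.066,6.6)"
```

```text
time_s: 22.75
tcp_pos: [0.6056, 0.0058, 0.1222]
orientation: [179.3, 1.1, 7.0]
force: [0.7, -0.8, -0.6]
grip_width: 0.0266
tcp [0.6056 0.0058 0.1222] rpy [179.33   1.12   6.98] t 22.75 F [ 0.7 -0.8 -0.6] grip 0.0266
shift cm [ 0.17 -0.24  5.61] turn rad 0.007
```

```bash
python3 -m jog '[[[0.1,-0.24,0,0,2],[0,0,1,0,2],[0,0,1,0,2],[0,0,1,0,2],[0,0,0,0,2]]]'; python3 -c "
from h import *
delta(.6060,.0076,.066,6.6)"
```

```text
time_s: 23.38
tcp_pos: [0.6063, 0.0082, 0.0906]
orientation: [179.3, 1.0, 7.0]
force: [-0.5, 0.5, -0.6]
grip_width: 0.0266
tcp [0.6063 0.0082 0.0906] rpy [179.32   1.04   7.01] t 23.38 F [-0.5  0.5 -0.6] grip 0.0266
shift cm [0.   0.03 2.46] turn rad 0.007
```

```bash
python3 -m jog '[[[0,0,0.9,0,2],[0,0,0.9,0,2],[0,0,0.55,0,2],[0,0,0.2,0,2],[0,0,0,0,2]]]'; python3 -m jog '[[[0,0,0,0,4],[0,0,0,0,4.5],[0,0,-3,0,4.5],[0,0,-4,0,4.5],[0,0,-5,0,4.5]]]';  python3 -m jog '[[[-1,-4,-5,0.04,4.5],[-2,-5,-3,0.04,4.5],[-2,-5,0,0.04,4.5],[-2,-5,0,0.03,4.5],[-2,-4,0,0,4.5]]]'; python3 -c "
from h import *
delta(.51,.25,.3,-1.6)
im,c=shot('wrist','w4')
cv2.imwrite('pics/w4b.png',cv2.resize(im,None,fx=1.25,fy=1.25,interpolation=cv2.INTER_CUBIC))"
```

```text
time_s: 24.0
tcp_pos: [0.6066, 0.0076, 0.066]
orientation: [179.4, 1.0, 7.0]
force: [-0.0, -0.1, -1.7]
grip_width: 0.0257
time_s: 24.62
tcp_pos: [0.606, 0.0095, 0.1843]
orientation: [179.4, 1.4, 7.0]
force: [1.3, 0.3, 0.0]
grip_width: 0.045
time_s: 25.25
tcp_pos: [0.5113, 0.2379, 0.2679]
orientation: [179.3, 0.7, -2.4]
force: [0.3, 0.1, 0.3]
grip_width: 0.0454
tcp [0.5113 0.2379 0.2679] rpy [179.28   0.73  -2.37] t 25.25 F [0.3 0.1 0.3] grip 0.0454
shift cm [-0.22 -1.16 -3.23] turn rad -0.013
```

View pics/w4b.png

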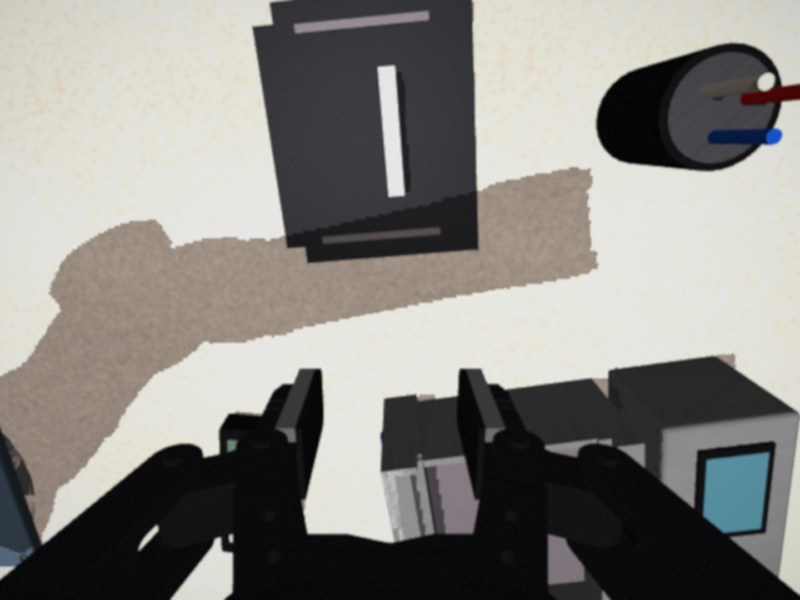

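```bash
python3 - <<'E'
from h import *
im,c=load('w4')
P=lambda u,v,z:w(c,u/1.25-.4,v/1.25-.4,z)
a,b=P(387,66,.036),P(397,196,.036); print(a,b,np.linalg.norm(a-b),(a+b)/2,"yaw",np.degrees(np.arctan2(-(a-b)[0],(a-b)[1])))
for q in [(273,2,.004),(254,28,.004),(287,246,.004),(308,261,.006),(478,248,.006),(472,0,.006)]: print(P(*q).round(4))
g=(a+b)/2; delta(g[0],g[1],.06,np.degrees(np.arctan2(-(a-b)[0],(a-b)[1])))
E
```

```text
[0.51234378 0.36559298 0.036     ] [0.51594978 0.27564162 0.036     ] 0.0900236140975162 [0.51414678 0.3206173  0.036     ] yaw 2.2956649892853904
[0.43   0.4161 0.004 ]
[0.4137 0.3999 0.004 ]
[0.4197 0.2336 0.004 ]
[0.4369 0.2202 0.006 ]
[0.5833 0.2258 0.006 ]
[0.5758 0.4103 0.006 ]
tcp [0.5083 0.245  0.267 ] rpy [179.45   0.92  -1.9 ] t 25.3 F [-2.6  6.   0.3] grip 0.0454
shift cm [ 0.67 -7.77 20.62] turn rad -0.073
```

```bash
python3 -m jog '[[[0.3,-4,3,-0.04,4.5],[0.3,-3.7,3,-0.03,4.5],[0,0,4,0,4.5],[0,0,4,0,4.5],[0,0,0,0,4.5]]]'; python3 -c "
from h import *
delta(.514,.3206,.06,2.3)"
```

```text
time_s: 25.92
tcp_pos: [0.5129, 0.3265, 0.1223]
orientation: [179.7, 0.9, 2.6]
force: [0.7, -0.1, 0.0]
grip_width: 0.045
tcp [0.5129 0.3265 0.1223] rpy [179.65   0.86   2.58] t 25.93 F [ 0.7 -0.1  0. ] grip 0.045
shift cm [0.18 0.55 6.23] turn rad 0.005
```

```bash
python3 -m jog '[[[0.1,0.3,2,0,4.5],[0.1,0.2,2,0,4.5],[0,0,2,0,4.5],[0,0,2,0,4.5],[0,0,0,0,4.5]]]'; python3 -c "
from h import *
delta(.514,.3206,.019,2.3)"
```

```text
time_s: 26.55
tcp_pos: [0.5167, 0.3208, 0.0402]
orientation: [179.8, 0.6, 2.5]
force: [-0.3, 0.0, -0.1]
grip_width: 0.045
tcp [0.5167 0.3208 0.0402] rpy [179.78   0.62   2.51] t 26.55 F [-0.3  0.  -0.1] grip 0.045
shift cm [-0.24  0.    2.12] turn rad 0.004
```

```bash
python3 -m jog '[[[-0.2,0,0.7,0,4.5],[0,0,0.7,0,4.5],[0,0,0.6,0,4.5],[0,0,0,0,4.5],[0,0,0,0,4.5]]]'; python3 -m jog '[[[0,0,0,0,0],[0,0,0,0,0],[0,0,0,0,0],[0,0,0,0,0],[0,0,0,0,0]]]'; python3 -c "
from h import *
delta(.514,.3206,.019,2.3)"
```

```text
time_s: 27.18
tcp_pos: [0.5154, 0.3214, 0.0202]
orientation: [179.9, 0.5, 2.5]
force: [0.2, 0.4, 0.0]
grip_width: 0.045
time_s: 27.8
tcp_pos: [0.5156, 0.3216, 0.021]
orientation: [179.9, 0.5, 2.5]
force: [-0.3, 0.7, 0.9]
grip_width: 0.011
tcp [0.5156 0.3216 0.021 ] rpy [179.9    0.46   2.54] t 27.8 F [-0.3  0.7  0.9] grip 0.011
shift cm [-0.17  0.1   0.2 ] turn rad 0.004
```

```bash
python3 -m jog '[[[0,0,-2,0,0],[0,0,-4,0,0],[0,0,-5,0,0],[0,0,-5,0,0],[0,0,-5,0,0]]]'; python3 -m jog '[[[0,0,-5,-0.04,0],[2,4,-3,-0.03,0],[4,4,-3,0,0],[4,5,0,0,0],[4,5,0,0,0]]]'; python3 -c "
from h import *
delta(.75,.087,.35,6.6); print(get_state()['q'].round(1))"
```

```text
time_s: 28.42
tcp_pos: [0.5154, 0.3206, 0.2378]
orientation: [179.7, 0.8, 2.4]
force: [-0.1, 0.9, -1.6]
grip_width: 0.0109
time_s: 29.05
tcp_pos: [0.6735, 0.1632, 0.3614]
orientation: [-179.7, 0.2, 7.2]
force: [0.5, 0.9, -1.1]
grip_width: 0.0109
tcp [0.6735 0.1632 0.3614] rpy [-1.7974e+02  1.6000e-01  7.1800e+00] t 29.05 F [ 0.5  0.9 -1.1] grip 0.0109
shift cm [6.64 8.53 1.08] turn rad 0.01
[-43.   36.1  45.1  73.6 -25.3  80.4   7.8]
```

```bash
python3 -m jog '[[[2,2.7,0,0,0],[2,2.7,0,0,0],[2,2.7,0,0,0],[0,0,0,0,0],[0,0,0,0,0]]]'; python3 -c "
from h import *
delta(.75,.087,.35,6.6); print(get_state()['q'].round(1))"
```

```text
time_s: 29.68
tcp_pos: [0.7452, 0.079, 0.3665]
orientation: [179.9, 0.0, 6.5]
force: [-0.4, 1.0, -1.6]
grip_width: 0.011
tcp [0.7452 0.079  0.3665] rpy [1.7995e+02 2.0000e-02 6.5100e+00] t 29.68 F [-0.4  1.  -1.6] grip 0.011
shift cm [ 0.57 -0.74  1.65] turn rad -0.002
[-30.7  42.5  44.   61.8 -28.   85.4  13.7]
```

Now probe the reach limit: push outward in small steps and watch the tilt.

```bash
for i in 1; do python3 -m jog '[[[2,-0.1,0,0,0],[2,0,0,0,0],[2,0,0,0,0],[2,0,0,0,0],[0,0,0,0,0]]]'; python3 -m jog '[[[2,0,0,0,0],[2,0,0,0,0],[2,0,0,0,0],[0,0,0,0,0],[0,0,0,0,0]]]'; done; python3 -c "
from h import *
delta(.75,.087,.35,6.6); print(get_state()['q'].round(1))"
```

```text
time_s: 30.3
tcp_pos: [0.8233, 0.0973, 0.3706]
orientation: [-179.9, -0.1, 6.9]
force: [-0.2, -0.1, -1.5]
grip_width: 0.0107
time_s: 30.92
tcp_pos: [0.8736, 0.1066, 0.3706]
orientation: [-179.8, -0.2, 6.8]
force: [0.4, 0.0, -1.3]
grip_width: 0.0112
tcp [0.8736 0.1066 0.3706] rpy [-179.84   -0.18    6.78] t 30.93 F [ 0.4  0.  -1.3] grip 0.0112
shift cm [-12.51   0.5    2.02] turn rad 0.003
[-14.9  64.7  49.8  14.5 -45.9 105.4   3.2]
```

```bash
python3 -m jog '[[[3,0,0,0,0],[3,0,0,0,0],[3,0,0,0,0],[3,0,0,0,0],[0,0,0,0,0]]]'; python3 -c "
from h import *
delta(.75,.087,.35,6.6); print(get_state()['q'].round(1))"
```

```text
time_s: 31.55
tcp_pos: [0.8682, 0.1118, 0.3722]
orientation: [-172.6, 0.7, 6.9]
force: [-0.5, 0.1, -0.5]
grip_width: 0.0113
tcp [0.8682 0.1118 0.3722] rpy [-172.63    0.74    6.93] t 31.55 F [-0.5  0.1 -0.5] grip 0.0113
shift cm [-12.     1.33   2.22] turn rad 0.006
[-13.3  67.3  72.1  14.  -74.8 109.3   5.1]
```

```bash
python3 -m jog '[[[-4,0,0,0,0],[-5,0,0,0,0],[-5,-2,0,0,0],[-5,-3,0,0,0],[-5,-4,0,0,0]]]'; python3 -c "
from h import *
delta(.52,.33,.2,4); print(get_state()['q'].round(1))"
```

```text
time_s: 32.17
tcp_pos: [0.6414, 0.1718, 0.3877]
orientation: [-172.8, -0.1, 6.9]
force: [0.9, 0.7, 0.5]
grip_width: 0.0107
tcp [0.6414 0.1718 0.3877] rpy [-1.7277e+02 -1.0000e-01  6.8600e+00] t 32.17 F [0.9 0.7 0.5] grip 0.0107
shift cm [-10.2  -14.66  20.76] turn rad 0.05
[-53.9  41.7  71.2  78.2 -45.9  89.3  21.4]
```

```bash
python3 -m jog '[[[-2.5,-3.6,2,0.02,0],[-2.5,-3.6,3,0.02,0],[-2.5,-3.6,4,0,0],[-2.5,-3.6,4,0,0],[0,0,0,0,0]]]'; python3 -c "
from h import *
delta(.515,.33,.1,4); print(get_state()['q'].round(1))"
```

```text
time_s: 32.8
tcp_pos: [0.5161, 0.3337, 0.2776]
orientation: [-172.0, 0.2, 5.2]
force: [0.3, -0.3, -0.8]
grip_width: 0.011
tcp [0.5161 0.3337 0.2776] rpy [-1.7196e+02  1.7000e-01  5.1500e+00] t 32.8 F [ 0.3 -0.3 -0.8] grip 0.011
shift cm [-0.1   2.84 17.54] turn rad 0.02
[-77.5  40.6  69.7  97.1 -48.4  72.7   9.2]
```

```bash
python3 -m jog '[[[0,0.6,5,0,0],[0,0.6,5,0,0],[0,0.6,5,0,0],[0,0.6,4,0,0],[0,0.4,2,0,0]]]'; python3 -m jog '[[[0,0.1,1,0,0],[0,0.1,0.8,0,0],[0,0.1,0.6,0,0],[0,0,0,0,0],[0,0,0,0,0]]]'; python3 -c "
from h import *
delta(.515,.33,.035,4); print(get_state()['q'].round(1))"
```

```text
time_s: 33.42
tcp_pos: [0.5202, 0.3388, 0.0665]
orientation: [-171.5, -0.4, 5.3]
force: [0.3, 0.1, -1.4]
grip_width: 0.011
time_s: 34.05
tcp_pos: [0.5233, 0.3403, 0.0449]
orientation: [-171.3, -0.7, 5.3]
force: [0.3, -0.7, -1.2]
grip_width: 0.0111
tcp [0.5233 0.3403 0.0449] rpy [-171.3    -0.74    5.25] t 34.05 F [ 0.3 -0.7 -1.2] grip 0.0111
shift cm [-0.93  1.09  0.82] turn rad 0.022
[-68.3  55.3  52.4 104.5 -67.5  53.5  23.9]
```

```bash
python3 -m jog '[[[0,0,0.5,0,0],[0,0,0.5,0,0],[0,0,0.5,0,0],[0,0,0.5,0,0],[0,0,0.3,0,0]]]'; python3 -c "
from h import *
delta(.515,.33,.021,4); print(get_state()['wrist_torque'].round(2))"
```

```text
time_s: 34.67
tcp_pos: [0.5246, 0.3466, 0.0238]
orientation: [-171.0, -0.9, 5.3]
force: [-1.9, -0.7, 6.6]
grip_width: 0.0107
tcp [0.5246 0.3466 0.0238] rpy [-171.02   -0.88    5.31] t 34.67 F [-1.9 -0.7  6.6] grip 0.0107
shift cm [-1.11  1.59  0.02] turn rad 0.023
[-0.78  0.8  -0.08]
```

```bash
python3 -m jog '[[[0,0,0,0,4.5],[0,0,0,0,4.5],[0,0,-3,0,4.5],[0,0,-5,0,4.5],[0,0,-5,0,4.5]]]'; python3 -m jog '[[[0,2,-5,0,4.5],[0,3,-4,0,4.5],[0,4,0,0,4.5],[0,0,0,0,4.5],[0,0,0,0,4.5]]]'; python3 -c "
from h import *
delta(.515,.33,.035,4)
im,c=shot('wrist','w5')
i3=cv2.resize(cv2.imread('pics/w3.png')[0:390,0:560],(560,390))
a=cv2.resize(im[:300],(640,300)); b=cv2.resize(cv2.imread('pics/w3.png')[100:240,0:320],None,fx=2,fy=2,interpolation=cv2.INTER_CUBIC)
cv2.imwrite('pics/w5b.png',np.vstack([a,b]))"
```

```text
time_s: 35.3
tcp_pos: [0.5222, 0.3255, 0.151]
orientation: [-171.2, -0.5, 5.4]
force: [-1.1, 0.5, 0.1]
grip_width: 0.0451
time_s: 35.92
tcp_pos: [0.5336, 0.2205, 0.2331]
orientation: [-171.0, -0.9, 5.3]
force: [0.6, 0.9, 1.2]
grip_width: 0.0452
tcp [0.5336 0.2205 0.2331] rpy [-171.02   -0.94    5.33] t 35.92 F [0.6 0.9 1.2] grip 0.0452
shift cm [-1.16 -7.85 21.28] turn rad 0.023
```

View pics/w5b.png

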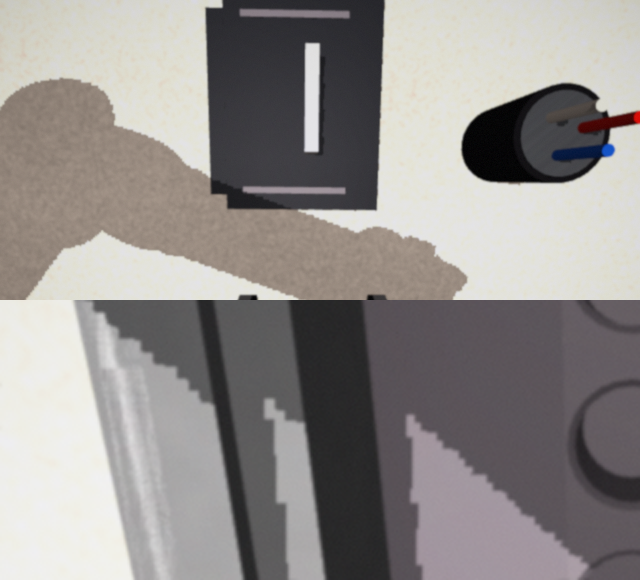

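```bash
python3 - <<'E'
from h import *
im,c=load('w3')
y=np.radians(6.7); Rm=np.array([[np.cos(y),np.sin(y)],[-np.sin(y),np.cos(y)]]); o=np.array([.6077,-.0157])
# crop row at 500 -> orig row 200
for n,u,v,z in [("front outer",120/2,200,.107),("overhang edge",230/2,200,.107),("ledge start",243/2,200,.092),("ledge end",315/2,200,.092),("wall foot",379/2,200,.048)]:
    print(n,(Rm@(w(c,u,v,z)[:2]-o)).round(4))
# rear features from w3 full view at row 250: inner wall top, ledge, stops
for n,u,v,z in [("rear wall foot",440,250,.048),("rear ledge front",470,250,.092),("rear stops front",487,300,.102),("nose front low",497,120,.1),("nose top front",512,120,.121),("hood/rear",605,120,.125),("side wall in corner",180,335,.09)]:
    print(n,(Rm@(w(c,u,v,z)[:2]-o)).round(4))
im,c=load('w5')
a,b=w(c,312.5,43,.036),w(c,312,152.5,.036); g=(a+b)/2; yaw=np.degrees(np.arctan2(-(a-b)[0],(a-b)[1]))
print(a,b,np.linalg.norm(a-b),g,yaw)
for u,v in [(384,0),(376.5,209),(206,9),(211,194)]: print(w(c,u,v,.006).round(4))
delta(g[0],g[1],.1,yaw)
E
```

```text
front outer [-0.0988 -0.0255]
overhang edge [-0.0775 -0.0254]
ledge start [-0.0828 -0.0288]
ledge end [-0.0675 -0.0288]
wall foot [-0.0686 -0.0388]
rear wall foot [ 0.0708 -0.0672]
rear ledge front [ 0.0682 -0.0509]
rear stops front [ 0.0743 -0.0703]
nose front low [0.0677 0.0042]
nose top front [0.0628 0.0047]
hood/rear [0.0898 0.0048]
side wall in corner [-0.066  -0.0964]
[0.52257646 0.38932075 0.036     ] [0.53050094 0.29875493 0.036     ] 0.0909118497200562 [0.5265387  0.34403784 0.036     ] 5.0006234608483675
[0.5837 0.4422 0.006 ]
[0.5995 0.2522 0.006 ]
[0.4233 0.4186 0.006 ]
[0.4362 0.2521 0.006 ]
tcp [0.5335 0.2202 0.233 ] rpy [-171.06   -0.93    5.32] t 35.98 F [-0.5 -0.3  0.2] grip 0.0452
shift cm [  0.23 -10.18  15.07] turn rad 0.006
```

```bash
python3 -m jog '[[[0.1,-4,2,0,4.5],[0.1,-4,2,0,4.5],[0,-2.5,4,0,4.5],[0,0,4,0,4.5],[0,0,0,0,4.5]]]'; python3 -c "
from h import *
delta(.5265,.3457,.06,5)"
```

```text
time_s: 36.6
tcp_pos: [0.5236, 0.3522, 0.1264]
orientation: [-171.0, -0.9, 5.8]
force: [-0.5, 0.1, 0.2]
grip_width: 0.045
tcp [0.5236 0.3522 0.1264] rpy [-171.01   -0.86    5.79] t 36.6 F [-0.5  0.1  0.2] grip 0.045
shift cm [0.12 1.7  6.46] turn rad 0.014
```

```bash
python3 -m jog '[[[0.1,0.6,1.6,0.01,4.5],[0,0.5,1.6,0,4.5],[0,0.4,1.6,0,4.5],[0,0.2,1.6,0,4.5],[0,0,0,0,4.5]]]'; python3 -c "
from h import *
delta(.5265,.3457,.019,5)"
```

```text
time_s: 37.22
tcp_pos: [0.5285, 0.3443, 0.0593]
orientation: [-171.0, -1.0, 5.1]
force: [-0.7, 0.1, -0.3]
grip_width: 0.0447
tcp [0.5285 0.3443 0.0593] rpy [-170.95   -0.97    5.07] t 37.23 F [-0.7  0.1 -0.3] grip 0.0447
shift cm [-0.26  0.48  4.  ] turn rad 0.001
```

```bash
python3 -m jog '[[[-0.2,0.2,1.4,0,4.5],[0,0.2,1.4,0,4.5],[0,0.1,1.2,0,4.5],[0,0,0,0,4.5],[0,0,0,0,4.5]]]'; python3 -c "
from h import *
delta(.5265,.3457,.019,5)"
```

```text
time_s: 37.85
tcp_pos: [0.5275, 0.346, 0.0167]
orientation: [-170.9, -1.0, 5.1]
force: [0.5, 0.9, -0.8]
grip_width: 0.0451
tcp [0.5275 0.346  0.0167] rpy [-170.92   -1.02    5.08] t 37.85 F [ 0.5  0.9 -0.8] grip 0.0451
shift cm [-0.1  -0.02 -0.23] turn rad 0.001
```

```bash
python3 -m jog '[[[0,0,-0.2,0,4.5],[0,0,0,0,0],[0,0,0,0,0],[0,0,0,0,0],[0,0,0,0,0]]]'; python3 -m jog '[[[0,0,-2,0,0],[0,0,-4,0,0],[0,0,-5,0,0],[0,0,-5,0,0],[0,0,-4,0,0]]]'; python3 -c "
from h import *
y=np.radians(6.7); o=np.array([.6077,-.0157])
g=o+.024*np.array([np.cos(y),np.sin(y)]); print(g)
delta(g[0],g[1],.2,6.7)"
```

```text
time_s: 38.48
tcp_pos: [0.528, 0.3459, 0.0205]
orientation: [-170.8, -1.1, 5.1]
force: [-0.1, -0.5, 2.3]
grip_width: 0.0111
time_s: 39.1
tcp_pos: [0.5259, 0.3112, 0.2242]
orientation: [-171.0, -0.9, 5.0]
force: [0.3, 0.5, -0.8]
grip_width: 0.0106
[ 0.6315361 -0.0128999]
tcp [0.5259 0.3112 0.2242] rpy [-171.03   -0.91    4.99] t 39.1 F [ 0.3  0.5 -0.8] grip 0.0106
shift cm [ 7.67 33.2  -2.66] turn rad -0.03
```

```bash
python3 -m jog '[[[1.1,4.7,-0.6,-0.01,0],[1.1,4.7,-0.6,-0.01,0],[1.1,4.7,-0.5,-0.01,0],[1.1,4.7,-0.5,0,0],[1.1,4.7,-0.4,0,0]]]'; python3 -c "
from h import *
delta(.632,-.0112,.19,6.7)"
```

```text
time_s: 39.72
tcp_pos: [0.6093, 0.0787, 0.2229]
orientation: [-170.8, -1.8, 7.1]
force: [1.0, -0.0, -1.3]
grip_width: 0.011
tcp [0.6093 0.0787 0.2229] rpy [-170.85   -1.81    7.08] t 39.73 F [ 1.  -0.  -1.3] grip 0.011
shift cm [1.04 9.62 1.82] turn rad 0.007
```

```bash
python3 -m jog '[[[0.4,3,0,0,0],[0.4,3,0.4,0,0],[0.2,3,0.5,0,0],[0,0,0.5,0,0],[0,0,0,0,0]]]'; python3 -c "
from h import *
delta(.632,-.0112,.165,6.7)
im,c=shot('wrist','w6'); cv2.imwrite('pics/w6b.png',im)"
```

```text
time_s: 40.35
tcp_pos: [0.6311, -0.0171, 0.1995]
orientation: [-171.1, -2.0, 6.4]
force: [-0.0, 0.9, -1.4]
grip_width: 0.011
tcp [ 0.6311 -0.0171  0.1995] rpy [-171.12   -2.05    6.43] t 40.35 F [-0.   0.9 -1.4] grip 0.011
shift cm [ 0.04 -0.04  3.5 ] turn rad -0.005
```

View pics/w6b.png

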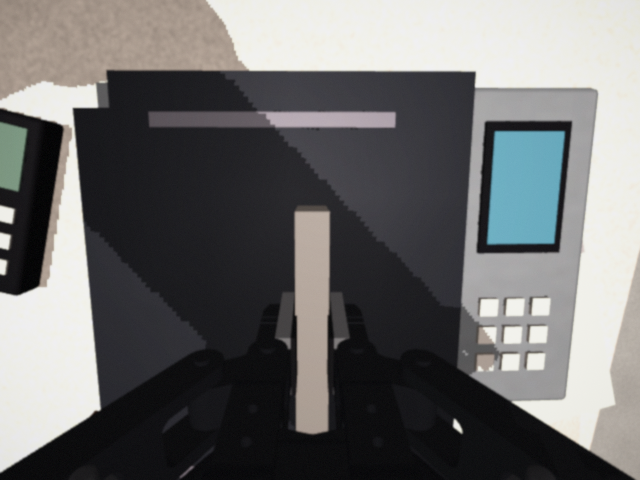

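```bash
cat > pnp.py <<'E'
from h import *
MO=np.array([.6077,-.0157,0]); MR=Ro.from_euler("z",6.7,degrees=True)
def pnp(fn,obj,img):
    im,(K,R,t)=load(fn)
    ok,rv,tv=cv2.solvePnP(np.array(obj,float)/1000,np.array(img,float),K,None,flags=cv2.SOLVEPNP_SQPNP)
    ok,rv,tv=cv2.solvePnP(np.array(obj,float)/1000,np.array(img,float),K,None,rv,tv,True)
    rep=cv2.projectPoints(np.array(obj,float)/1000,rv,tv,K,None)[0][:,0]-img
    Rc=cv2.Rodrigues(rv)[0]; Rw=R.T@Rc; tw=R.T@(tv[:,0]-t)
    print("reproj",rep.round(1).tolist())
    Rmm=MR.inv()*Ro.from_matrix(Rw)
    print("cover in machine: lip mm",(MR.inv().apply(tw-MO)*1000).round(1),"rpy",Rmm.as_euler("xyz",degrees=True).round(2))
    for n,p in (("grip",[.098,0,.028]),("rear",[.164,0,0])): print(n,(MR.inv().apply(Rw@p+tw-MO)*1000).round(1))
E
python3 - <<'E'
from pnp import *
pnp('w6',[(164,99,6),(16,99,6),(0,85,4),(92,45,36),(104,45,36),(92,-45,36),(104,-45,36)],[(475.5,72),(108,71),(74,108),(294.5,210.5),(329.5,210.5),(294.5,432),(329,432)])
E
```

```text
reproj [[-2.5, -1.8], [0.2, -1.4], [1.7, -1.4], [0.7, 1.4], [-0.7, 1.3], [2.8, 0.9], [-2.1, 0.6]]
cover in machine: lip mm [-73.7  -3.2 169.6] rpy [ 2.46 -1.53 -0.27]
grip [ 23.5  -4.9 200.1]
rear [ 90.2  -4.  173.9]
```

```bash
python3 -m jog '[[[0,0.2,1,0,0],[0,0.1,1,0,0],[0,0,1,0,0],[0,0,0.5,0,0],[0,0,0,0,0]]]'; python3 -c "
from h import *
delta(.632,-.0139,.145,6.7)
im,c=shot('wrist','w7')"
```

```text
time_s: 41.02
tcp_pos: [0.632, -0.0116, 0.1622]
orientation: [-171.1, -2.0, 6.6]
force: [0.4, -0.7, -1.1]
grip_width: 0.0113
tcp [ 0.632  -0.0116  0.1622] rpy [-171.1    -2.04    6.65] t 41.02 F [ 0.4 -0.7 -1.1] grip 0.0113
shift cm [-0.08  0.49  1.67] turn rad -0.001
```

```bash
python3 -m jog '[[[0,0.2,0.5,0,0],[0,0.1,0.5,0,0],[0,0.1,0.4,0,0],[0,0.1,0.3,0,0],[0,0,0,0,0]]]'; python3 -c "
from h import *
delta(.632,-.0139,.135,6.7)"
```

```text
time_s: 41.7
tcp_pos: [0.6334, -0.0146, 0.1442]
orientation: [-171.1, -2.1, 6.6]
force: [0.1, -0.3, -1.1]
grip_width: 0.011
tcp [ 0.6334 -0.0146  0.1442] rpy [-171.12   -2.11    6.62] t 41.7 F [ 0.1 -0.3 -1.1] grip 0.011
shift cm [-0.16  0.06  0.92] turn rad -0.001
```

```bash
python3 -m jog '[[[-0.1,0.1,0.3,0,0],[0,0,0.3,0,0],[0,0,0.3,0,0],[0,0,0.2,0,0],[0,0,0,0,0]]]'; python3 -c "
from h import *
delta(.632,-.0139,.135,6.7)
im,c=shot('wrist','w8')
im,c=shot('scene','s8'); p=px(c,[[.6,0,.1]])[0].astype(int); print(p)
cv2.imwrite('pics/s8b.png',cv2.resize(im[p[1]-85:p[1]+65,p[0]-90:p[0]+110],None,fx=4,fy=4,interpolation=cv2.INTER_CUBIC))"
```

```text
time_s: 42.32
tcp_pos: [0.6368, -0.0147, 0.1382]
orientation: [-171.1, -2.7, 6.6]
force: [-1.8, 1.0, -0.2]
grip_width: 0.0106
tcp [ 0.6368 -0.0147  0.1382] rpy [-171.1    -2.71    6.59] t 42.33 F [-1.8  1.  -0.2] grip 0.0106
shift cm [-0.48 -0.09  0.31] turn rad -0.002
[324 260]
```

View pics/s8b.png

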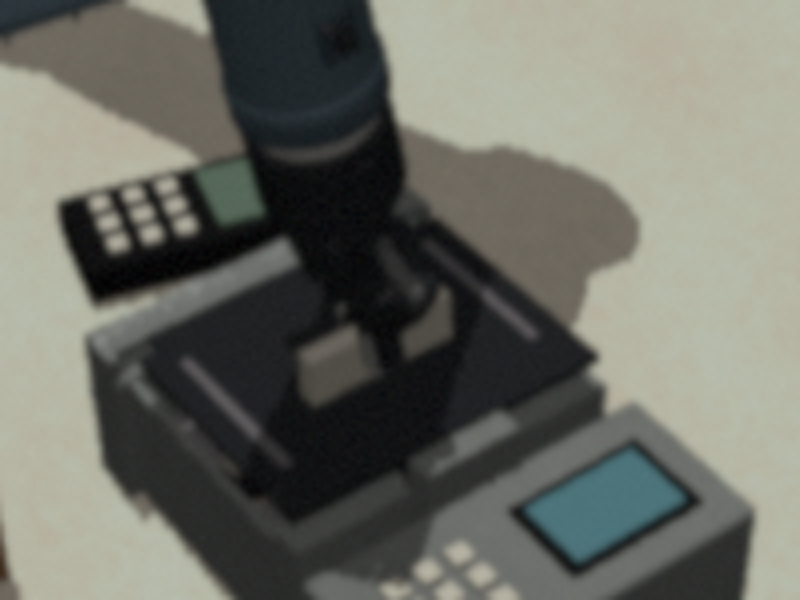

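```bash
python3 -m jog '[[[-0.3,0,0,0,0],[-0.3,0,0,0,0],[0,0,0.2,0,0],[0,0,0.2,0,0],[0,0,0,0,0]]]'; python3 -c "
from h import *
delta(.632,-.0139,.135,6.7);print(get_state()['wrist_torque'].round(2))
im,c=shot('wrist','w9'); cv2.imwrite('pics/w9b.png',im)"
```

```text
time_s: 43.05
tcp_pos: [0.6345, -0.0151, 0.1373]
orientation: [-171.1, -3.3, 6.5]
force: [-2.0, 1.3, 2.9]
grip_width: 0.0107
tcp [ 0.6345 -0.0151  0.1373] rpy [-171.12   -3.26    6.54] t 43.05 F [-2.   1.3  2.9] grip 0.0107
shift cm [-0.24 -0.11  0.24] turn rad -0.003
[0.11 0.1  0.12]
```

View pics/w9b.png

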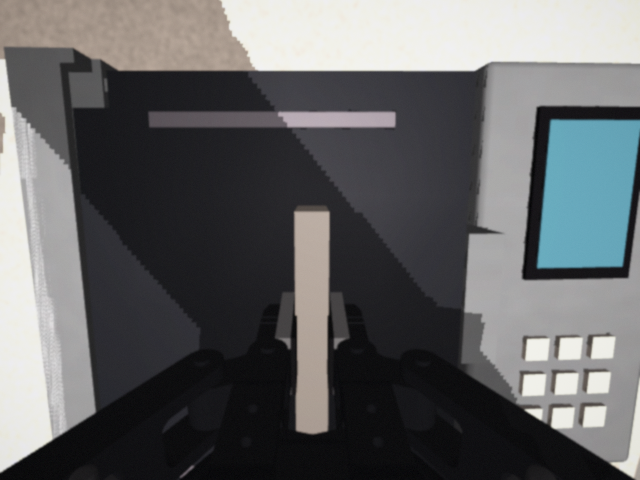

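```bash
python3 - <<'E'
from pnp import *
pnp('w9',[(164,99,6),(16,99,6),(0,85,4),(92,45,36),(104,45,36),(92,-45,36),(104,-45,36)],[(475.5,72),(116,71),(75,108),(294.5,210.5),(329.5,210.5),(294.5,432),(329,432)])
E
python3 -m jog '[[[-0.15,0,0.3,0,0],[-0.1,0,0.3,0,0],[-0.1,0,0.3,0,0],[0,0,0.3,0,0],[0,0,0.3,0,0]]]'; python3 -c "
from h import *
delta(.632,-.0139,.135,6.7);print(get_state()['wrist_torque'].round(2))"
```

```text
reproj [[-1.7, -0.7], [-4.0, -0.8], [4.7, -1.3], [1.2, 0.5], [-0.3, 0.6], [2.5, 0.7], [-2.3, 0.7]]
cover in machine: lip mm [-69.1  -1.6 104.3] rpy [ 1.93 -3.22 -0.37]
grip [ 27.2  -3.2 137.8]
rear [ 94.7  -2.7 113.5]
time_s: 43.72
tcp_pos: [0.636, -0.0153, 0.1342]
orientation: [-170.9, -4.1, 6.4]
force: [-12.7, 1.4, 27.4]
grip_width: 0.0109
tcp [ 0.636  -0.0153  0.1342] rpy [-170.87   -4.08    6.43] t 43.73 F [-12.7   1.4  27.4] grip 0.0109
shift cm [-0.37 -0.2  -0.08] turn rad -0.005
[1.21 1.13 0.58]
```

```bash
python3 -m jog '[[[-0.2,0,-0.4,0,0],[-0.3,0,0,0,0],[-0.2,0.1,0,0,0],[0,0,0,0,0],[0,0,0,0,0]]]'; python3 -c "
from h import *
delta(.631,-.0139,.135,6.7);print(get_state()['wrist_torque'].round(2))"
```

```text
time_s: 44.35
tcp_pos: [0.6272, -0.018, 0.136]
orientation: [-170.9, -3.9, 6.4]
force: [-0.9, 0.6, 2.6]
grip_width: 0.0107
tcp [ 0.6272 -0.018   0.136 ] rpy [-170.89   -3.93    6.4 ] t 44.35 F [-0.9  0.6  2.6] grip 0.0107
shift cm [ 0.41 -0.34  0.18] turn rad -0.005
[-0.04  0.01  0.02]
```

```bash
python3 -m jog '[[[0.3,-0.3,0,0,0],[0,0,0.2,0,0],[0,0,0.2,0,0],[0,0,0.2,0,0],[0,0,0,0,0]]]'; python3 -c "
from h import *
delta(.631,-.0139,.135,6.7);print(get_state()['wrist_torque'].round(2))"
```

```text
time_s: 44.98
tcp_pos: [0.6356, -0.0139, 0.1357]
orientation: [-170.9, -4.6, 6.4]
force: [-2.6, -0.8, 1.6]
grip_width: 0.0109
tcp [ 0.6356 -0.0139  0.1357] rpy [-170.92   -4.58    6.4 ] t 44.98 F [-2.6 -0.8  1.6] grip 0.0109
shift cm [-0.46 -0.04  0.04] turn rad -0.005
[-0.19  0.37  0.08]
```

```bash
python3 -m jog '[[[-0.4,0,0.1,0,0],[0,0,0.3,0,0],[-0.1,0,0.3,0,0],[0,0,0.3,0,0],[0,0,0,0,0]]]';  python3 -c "
from h import *
delta(.631,-.0139,.135,6.7);print(get_state()['wrist_torque'].round(2))"
```

```text
time_s: 45.6
tcp_pos: [0.6357, -0.014, 0.1346]
orientation: [-170.8, -5.4, 6.4]
force: [-3.5, 0.5, 5.3]
grip_width: 0.0105
tcp [ 0.6357 -0.014   0.1346] rpy [-170.76   -5.38    6.36] t 45.6 F [-3.5  0.5  5.3] grip 0.0105
shift cm [-0.46 -0.08 -0.08] turn rad -0.006
[0.26 0.22 0.2 ]
```

```bash
python3 -m jog '[[[-0.4,0,-0.3,0,0],[-0.3,0,0,0,0],[-0.3,0,0,0,0],[0,0,0,0,0],[0,0,0,0,0]]]';  python3 -c "
from h import *
delta(.627,-.0139,.135,6.7);print(get_state()['wrist_torque'].round(2))"
```

```text
time_s: 46.22
tcp_pos: [0.6252, -0.0145, 0.1355]
orientation: [-170.8, -5.4, 6.4]
force: [1.4, 0.1, -0.5]
grip_width: 0.011
tcp [ 0.6252 -0.0145  0.1355] rpy [-170.76   -5.4     6.45] t 46.23 F [ 1.4  0.1 -0.5] grip 0.011
shift cm [ 0.18 -0.03  0.07] turn rad -0.004
[-0.34 -0.18  0.11]
```

```bash
python3 -m jog '[[[-0.03,0,0.3,0,0],[-0.03,0,0.3,0,0],[-0.03,0,0.3,0,0],[-0.03,0,0.3,0,0],[-0.03,0,0.3,0,0]]]';  python3 -c "
from h import *
delta(.627,-.0139,.135,6.7);print(get_state()['wrist_torque'].round(2))"
```

```text
time_s: 46.85
tcp_pos: [0.6348, -0.0134, 0.1317]
orientation: [-170.6, -6.7, 6.3]
force: [-3.2, 0.6, 15.6]
grip_width: 0.0111
tcp [ 0.6348 -0.0134  0.1317] rpy [-170.64   -6.75    6.27] t 46.85 F [-3.2  0.6 15.6] grip 0.0111
shift cm [-0.74 -0.1  -0.41] turn rad -0.007
[ 0.72 -0.65  0.25]
```

```bash
python3 -m jog '[[[-0.4,0,-0.2,0,0],[-0.3,0,0,0,0],[-0.2,0.0,0.1,0,0],[-0.2,0,0.3,0,0],[-0.2,0,0.3,0,0]]]';  python3 -c "
from h import *
delta(.626,-.0139,.135,6.7);print(get_state()['wrist_torque'].round(2))"
```

```text
time_s: 47.48
tcp_pos: [0.6282, -0.0149, 0.1307]
orientation: [-170.6, -7.6, 6.1]
force: [-0.9, 0.6, 19.5]
grip_width: 0.0112
tcp [ 0.6282 -0.0149  0.1307] rpy [-170.63   -7.57    6.14] t 47.48 F [-0.9  0.6 19.5] grip 0.0112
shift cm [-0.15 -0.19 -0.42] turn rad -0.01
[ 0.93 -1.33  0.09]
```

```bash
python3 -m jog '[[[-0.2,0,0.2,0,0],[-0.2,0,0.3,0,0],[-0.2,0.0,0.3,0,0],[-0.2,0,0.3,0,0],[-0.2,0,0.2,0,0]]]';  python3 -c "
from h import *
delta(.626,-.0139,.135,6.7);print(get_state()['wrist_torque'].round(2))
im,c=shot('wrist','w10'); cv2.imwrite('pics/w10b.png',im)"
```

```text
time_s: 48.1
tcp_pos: [0.6322, -0.0143, 0.1295]
orientation: [-170.5, -9.3, 6.0]
force: [-2.4, 1.2, 12.9]
grip_width: 0.0107
tcp [ 0.6322 -0.0143  0.1295] rpy [-170.5    -9.26    6.02] t 48.1 F [-2.4  1.2 12.9] grip 0.0107
shift cm [-0.52 -0.21 -0.61] turn rad -0.012
[ 0.58 -0.74  0.16]
```

View pics/w10b.png

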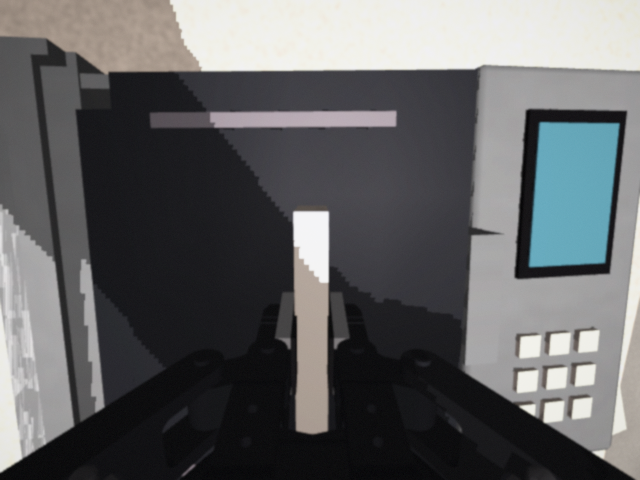

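```bash
python3 - <<'E'
from pnp import *
pnp('w10',[(164,99,6),(16,99,6),(0,85,4),(92,45,36),(104,45,36),(92,-45,36),(104,-45,36)],[(475.5,72),(112,72),(76,108),(294.5,210.5),(329.5,210.5),(294.5,432),(329,432)])
E
python3 -m jog '[[[-0.1,0,-0.4,0,0],[-0.3,0,0,0,0],[-0.2,0.0,0,0,0],[0,0,0,0,0],[0,0,0,0,0]]]';  python3 -c "
from h import *
delta(.626,-.0139,.13,6.7);print(get_state()['wrist_torque'].round(2))"
```

```text
reproj [[-2.1, -1.2], [-1.2, -1.5], [2.6, -0.8], [0.8, 1.0], [-0.6, 1.0], [2.7, 0.7], [-2.2, 0.7]]
cover in machine: lip mm [-67.3   0.3  86.8] rpy [ 2.75 -9.17 -0.74]
grip [ 24.9  -2.2 130. ]
rear [ 94.6  -1.8 112.9]
time_s: 48.78
tcp_pos: [0.6231, -0.0154, 0.1304]
orientation: [-170.5, -9.0, 6.0]
force: [-1.2, 0.5, 1.6]
grip_width: 0.0108
tcp [ 0.6231 -0.0154  0.1304] rpy [-170.46   -8.99    6.02] t 48.77 F [-1.2  0.5  1.6] grip 0.0108
shift cm [ 0.29 -0.1   0.1 ] turn rad -0.012
[-0.12  0.01  0.05]
```

```bash
python3 -m jog '[[[-0.25,0,0,-0.01,0],[-0.25,0,0,0,0],[-0.25,0,0,0,0],[-0.25,0,0,0,0],[0,0,0,0,0]]]';  python3 -c "
from h import *
delta(.614,-.0165,.13,6.7);print(get_state()['wrist_torque'].round(2))
im,c=shot('wrist','w11'); cv2.imwrite('pics/w11b.png',im)"
```

```text
time_s: 49.4
tcp_pos: [0.6119, -0.0164, 0.128]
orientation: [-170.5, -9.0, 6.7]
force: [-0.4, 0.4, -0.9]
grip_width: 0.0113
tcp [ 0.6119 -0.0164  0.128 ] rpy [-170.55   -9.01    6.65] t 49.4 F [-0.4  0.4 -0.9] grip 0.0113
shift cm [ 0.23  0.01 -0.17] turn rad -0.001
[-0.26  0.17  0.02]
```

View pics/w11b.png

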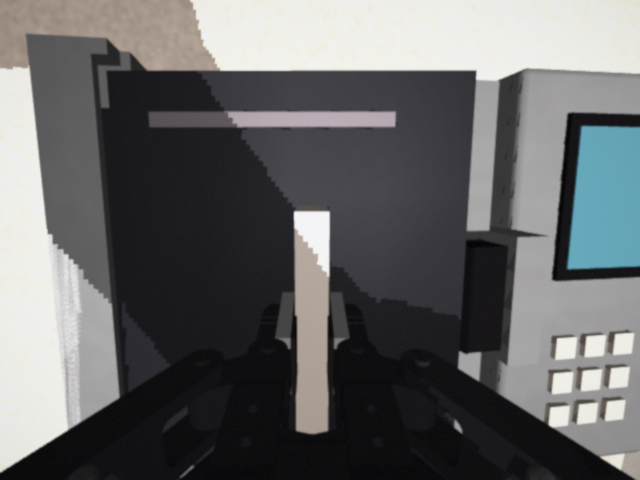

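```bash
python3 -m jog '[[[0,0,0,0,2],[0,0,0,0,2.5],[0,0,0,0,2.5],[0,0,0,0,2.5],[0,0,-1,0,4]]]'; python3 -m jog '[[[-0.3,0,-2,0,4],[-0.4,0,-3,0,4],[-0.4,0,-3,0,4],[0,0,-1,0,0],[0,0,0,0,0]]]'; python3 -c "
from h import *
y=np.radians(6.7); o=np.array([.6077,-.0157]); g=o+.042*np.array([np.cos(y),np.sin(y)]); print(g)
delta(g[0],g[1],.15,6.7);print(get_state()['wrist_torque'].round(2))
im,c=shot('wrist','w12'); cv2.imwrite('pics/w12b.png',im)"
```

```text
time_s: 50.08
tcp_pos: [0.6109, -0.018, 0.1381]
orientation: [-170.5, -9.0, 6.7]
force: [0.1, 0.4, 0.6]
grip_width: 0.0397
time_s: 50.7
tcp_pos: [0.587, -0.0383, 0.2316]
orientation: [-170.5, -9.2, 6.5]
force: [0.3, 0.4, -0.4]
grip_width: 0.0043
[ 0.64941317 -0.01079983]
tcp [ 0.587  -0.0383  0.2316] rpy [-170.54   -9.23    6.53] t 50.7 F [ 0.3  0.4 -0.4] grip 0.0043
shift cm [ 5.12 -0.5   9.31] turn rad -0.003
[-0.17  0.16 -0.04]
```

View pics/w12b.png

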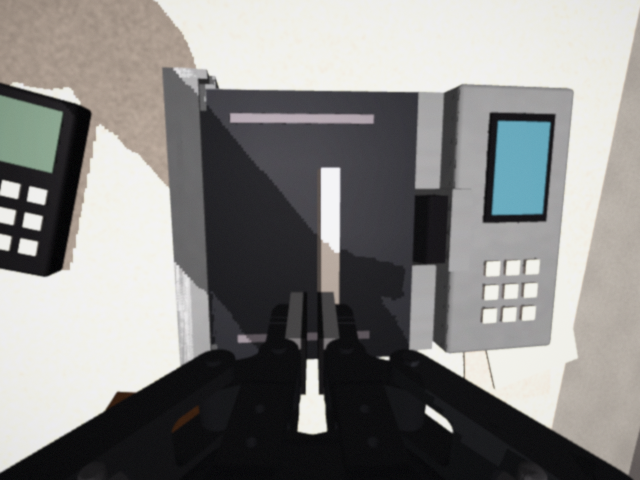

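```bash
python3 -m jog '[[[2.5,-0.2,2,0,0],[2.5,-0.2,2,0,0],[0,0,2,0,0],[0,0,2,0,0],[0,0,0,0,0]]]'; python3 -c "
from h import *
delta(.6494,-.0108,.125,6.7)"
```

```text
time_s: 51.38
tcp_pos: [0.6447, -0.012, 0.1541]
orientation: [-170.4, -8.8, 6.5]
force: [-0.4, -0.4, 0.2]
grip_width: 0.0001
tcp [ 0.6447 -0.012   0.1541] rpy [-170.41   -8.78    6.54] t 51.38 F [-0.4 -0.4  0.2] grip 0.0001
shift cm [0.03 0.43 2.92] turn rad -0.003
```

```bash
python3 -m jog '[[[0,0.2,0.8,0,0],[0,0.1,0.7,0,0],[-0.1,0.1,0.7,0,0],[-0.1,0,0.5,0,0],[0,0,0,0,0]]]'; python3 -c "
from h import *
delta(.6494,-.0108,.11,6.7)"
```

```text
time_s: 52.0
tcp_pos: [0.6467, -0.0124, 0.1265]
orientation: [-170.4, -8.9, 6.4]
force: [-0.6, 0.2, 0.0]
grip_width: 0.0001
tcp [ 0.6467 -0.0124  0.1265] rpy [-170.44   -8.87    6.44] t 52.0 F [-0.6  0.2  0. ] grip 0.0001
shift cm [0.02 0.15 1.68] turn rad -0.005
```

```bash
python3 -m jog '[[[-0.1,0,0.4,0,0],[-0.1,0,0.4,0,0],[-0.1,0.1,0.4,0,0],[-0.1,0,0.3,0,0],[-0.1,0,0.3,0,0]]]'; python3 -c "
from h import *
delta(.6494,-.0108,.11,6.7)"
```

```text
time_s: 52.62
tcp_pos: [0.6452, -0.0107, 0.108]
orientation: [-170.5, -9.0, 6.4]
force: [1.0, -0.9, 1.1]
grip_width: 0.0002
tcp [ 0.6452 -0.0107  0.108 ] rpy [-170.46   -9.01    6.44] t 52.62 F [ 1.  -0.9  1.1] grip 0.0002
shift cm [ 0.44  0.04 -0.15] turn rad -0.004
```

```bash
for i in 1 2; do python3 -m jog '[[[-0.1,0,0.3,0,0],[-0.1,0,0.3,0,0],[-0.1,0,0.3,0,0],[0,0,0,0,0],[0,0,0,0,0]]]'; done
```

```text
time_s: 53.25
tcp_pos: [0.6455, -0.0109, 0.1082]
orientation: [-170.1, -9.5, 6.3]
force: [0.2, -1.0, -0.2]
grip_width: -0.0
time_s: 53.88
tcp_pos: [0.6457, -0.0111, 0.1079]
orientation: [-169.7, -9.9, 6.2]
force: [-0.5, -0.2, 2.5]
grip_width: 0.0
```

```bash
python3 -m jog '[[[-0.1,0,0.4,0,0],[-0.1,0,0.5,0,0],[-0.1,0,0.6,0,0],[-0.1,0,0.6,0,0],[-0.1,0,0.6,0,0]]]'; python3 -m jog '[[[-0.1,0,-2,0,0],[-0.4,0,-3,0,0],[-0.6,0,-4,0,0],[-1,0,-4,0,0],[0,0,0,0,0]]]'; python3 -c "
from h import *
delta(.6494,-.0108,.11,6.7)
im,c=shot('wrist','w13')
im2,c2=shot('scene','s13')
p=px(c2,[[.65,-.02,.1]])[0].astype(int)
a=cv2.resize(im[60:380,150:590],(660,480)); b=cv2.resize(im2[p[1]-55:p[1]+55,p[0]-80:p[0]+80],(640,440),interpolation=cv2.INTER_CUBIC)
cv2.imwrite('pics/w13b.png',np.hstack([cv2.resize(a,(400,291)),cv2.resize(b,(400,291))])); cv2.imwrite('pics/s13b.png',b)"
```

```text
time_s: 54.5
tcp_pos: [0.646, -0.0113, 0.1066]
orientation: [-168.4, -10.7, 5.8]
force: [-26.0, -0.3, 57.7]
grip_width: -0.0001
time_s: 55.12
tcp_pos: [0.6029, -0.0425, 0.2293]
orientation: [-168.5, -10.5, 5.8]
force: [0.4, -0.7, -0.7]
grip_width: -0.0002
tcp [ 0.6029 -0.0425  0.2293] rpy [-168.48  -10.55    5.76] t 55.12 F [ 0.4 -0.7 -0.7] grip -0.0002
shift cm [ 2.67 -0.11 12.92] turn rad -0.016
```

View pics/w13b.png

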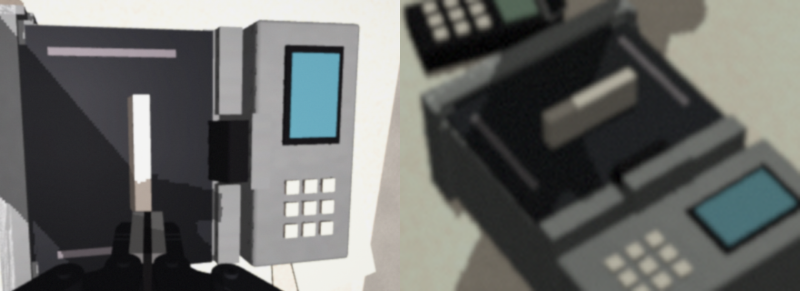

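```bash
python3 - <<'E'
from h import *
im,c=load('w13'); c0=load('w12')
crop=lambda im,c:(lambda p:cv2.resize(im[max(0,p[1]-45):p[1]+45,p[0]-60:p[0]+60],(480,360),interpolation=cv2.INTER_CUBIC))(px(c,[[.678,-.008,.1]])[0].astype(int))
t,ct=shot('top','t13')
cv2.imwrite('pics/f.png',np.vstack([np.hstack([crop(im,c),cv2.resize(t[100:330,130:530],(320,184)).repeat(1,0) if 0 else cv2.resize(t[90:360,140:500],(480,360))])])[:, :960]) 
f=cv2.imread('pics/f.png'); cv2.imwrite('pics/f.png',cv2.resize(f,(800,300)))
# machine-frame coordinates predicted px for home rear edge & nose
y=np.radians(6.7); o=np.array([.6077,-.0157])
M=lambda x,yy,z:[o[0]+x*np.cos(y)-yy*np.sin(y),o[1]+x*np.sin(y)+yy*np.cos(y),z]
p=px(c,[[.678,-.008,.1]])[0].astype(int)
print(((px(c,[M(.070,-.025,.0995),M(.070,.025,.0995),M(.076,-.06,.098),M(.076,.06,.098)])-p+[60,45])*400/120).round(0))
E
```

```text
[[ 197.  256.]
 [ 197.   40.]
 [ 218.  399.]
 [ 221. -116.]]
```

View pics/f.png

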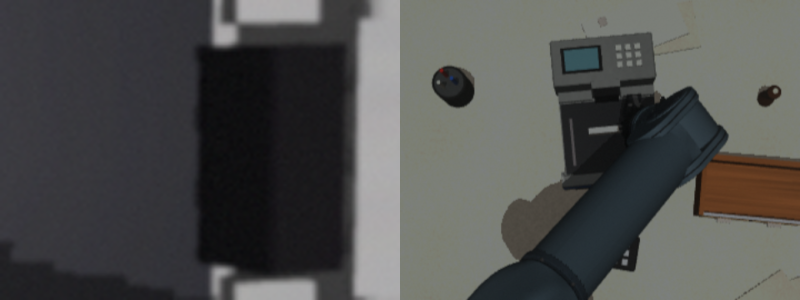

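```bash
python3 -c "
from cell import r; print(r.finish_job())"
```

```text
the job is handed in; nothing more can be done
None
```

The job is handed in: the ink is loaded and the cover is closed under its catch, at about 55 s of the 210 s allowed. No verdict came back.

**Cartridges:** there were three on the shelf. I lifted each over the rail and stood it in bores 3, 2 and 1. Each reached full depth by the tool height, with under 2 N on the wrist. I did not photograph them again once the cover was on.

**Cover:** the moves offer no tilt, so I raised its rear by pressing the rear edge gently on top of the catch nose until it stood about 9° up. I then slid the lip into the front slot, let go, and pressed the rear down with closed fingers.

**Last checks:**
- The cover looks flat.
- The catch nose sits within a pixel of its predicted sprung-forward position, x = +70 mm.
- The cover's rear edge is about 4 mm behind that, under the nose.
- The last top view shows the pen cup and stamp where they were; the arm covered most of the card terminal in that view.
- The robot was clear of everything, TCP at 0.23 m.

**What went less well:**
- My first try at tilting the tool, by pushing out to the reach limit, rolled it about 8° sideways. I set the cover back on the counter and gripped it again.
- Tilting the cover took several pushes of up to about 30 N, because the tool kept drifting in x.
- The final press read 58 N on the wrist. It was made with the fingertips, but is above the 40 N allowed for the arm or gripper body.

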